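# Raise the window of the onion keeper to its airing mark

## Task

The onion, garlic and lemon in the white keeper need air. With the fingertips under the projecting lip at the bottom of its window, push the window up until the lip is level with the tip of the black pointer on the right-hand post, so that the pointer points at the end of the lip; the window stays where it is left, so then move clear. Do not pinch the lip between the fingers, and leave the pointer and the things standing about where they are.

Things in the scene. Friction and masses are not known exactly. Their poses are not given: they have to be found in the camera images.
- keeper: white fixed box, x -77 to 47, y +-127 mm, 254 mm tall; origin on its underside; z up, +x points from its window side into the box, +y is its left as one faces it. Aluminium posts (22 x 24 mm, 412 mm tall) stand before it at x -75 to -97, y +-114 mm, with counterweights outside at y +-137. Below the window its front is flat at x -77 mm, up to 80 mm. Food fixed inside.
- window (a joint): how far the window is up, m: 0 shut, 0.135 upper stop; starts at 0 to 0.02. A clear pane in an aluminium frame, 200 mm wide, 150 mm tall, sliding straight up between the posts in the keeper's plane x = -86 mm. Counterweighted: it stays at any height, and about 2 to 4 N on the lip move it up or down.
- lip_plate: lower 9 mm of the aluminium lip along the window's bottom edge, rising with it. The whole lip is 16 mm thick, 184 mm wide (y = +-92 mm of the keeper) and projects to x = -130 mm of the keeper, 33 mm beyond the posts. Origin: middle of the window's lower edge, in the pane's plane, level with the lip's underside; axes as the keeper's
- lip_cap: upper 7 mm of the same lip, its front edge 4 mm behind that of the plate below; same origin and axes as lip_plate
- lip_edge (a point): middle of the lower front edge of the lip (height of its underside); 85 mm above the worktop when the window is shut; nothing stands beneath the lip
- lip_end (a point): on the right (-y) end face of the lip, at mid-thickness (8 mm above the underside); 93 mm above the worktop when shut
- pointer_tip (a point): tip of the black cone pointer, which is clamped to the right-hand post and points level at the lip's right end, 5 mm beyond it and about level with the lip's mid-depth. Its height is the airing mark, 158 to 218 mm above the worktop
- pointer (a joint): height of the pointer, m: equal to the value of joint window at which the lip's mid-thickness is exactly level with the tip (0.065 to 0.125). Stiffly clamped; not to be moved
- tub_1: bystander: white food tub with red fruit on it, 72 mm across, 71 mm tall, in front of the keeper to one side; origin at its underside
- tin_1: bystander: closed food tin, 76 mm across, 58 mm tall, in front of the keeper to the other side; origin at its underside
- candle_1: bystander: tea light, 38 mm across, 15 mm tall, in front of the keeper; origin at its underside
- mug_1: bystander: cream mug with a handle, 78 mm across, 101 mm tall, on the steel drainer left of the keeper; origin at its underside
- glass_1: bystander: clear drinking glass, 79 mm across, 90 mm tall, on the steel drainer; origin at its underside

How it is judged:
By the outcome, as a careful person would: the job done as asked, in the order asked, and still so for the second after the job is handed in, with the robot touching nothing.
It also fails if it takes over 40 s, if anything falls off the work surface, if the arm or the gripper's body presses on something with over 40 N, if the wrist force passes 120 N, or if a joint passes its speed limit or range.

## Robot

A 6-joint arm with a two-finger parallel gripper is mounted at the origin on a cart in front of the work surface, level with it; the furniture and walls round the work are solid. World frame = base frame: x ahead of the robot, y to its left, z up, the work surface at z = 0. Lengths are in m, angles in degrees, forces in N, time in s.
With the tool pointing down it reaches from about 0.35 to 0.875 m from the base axis. Payload 4.2 kg.
Tool frame: the origin (TCP) lies on the centre line of the jaws, within the pads' length; the fingertips stand tip_reach ahead of it and the grasp point (between the pads) is the TCP (tip_reach is the distance from the TCP to the fingertips, in m); z points along the fingers, y is the line along which they close (so a half turn about z gives the same grasp; the last joint's range is limited). The gripper opens to 87 mm and grips with 3 to 60 N. Pads are 19 mm wide; open, the fingers measure 117 mm over their backs; the gripper's body (75 mm by 190 mm) begins 51 mm behind the grasp point.
Start: joints at [80.306, 22.042, 0.453, 0, -68.411, -14.817], TCP at [0.259, 0.569, 0.242] pointing down, gripper open.
Joint ranges: [-179.83, 179.83], [-69.29, 118.12], [-61.27, 80.66], [-181.25, 117.63], [-171.15, -9.14], [-177.46, 177.46]. Speed limits (degrees/s): [159.86, 159.86, 180, 180, 180, 180].

## Interface

Orientations are given as a 3x3 rotation matrix whose columns are the frame's x, y, z axes.
In Python, from station import sense, capture, finish_job, tip_reach gives the robot as it stands.
- The arm moves only by the tool arm_command, never from a script. Its argument "deltas" is a list of rows, each a list of 7 numbers: the turn, a rotation vector about the tool's x, y, z in rad, then the shift along the tool's x, y, z in cm, then the closure, from -1 (fully open) to 1 (shut), so that 0 is half open. In form: [[rx, ry, rz, dx, dy, dz, hand], ...]. A call has 1 to 8 rows; each row is the pose to reach, as a shift and turn from the pose commanded when the call began, along the tool's axes at that moment; what a row does not reach only later rows make up. A row lasts 1/12 s, in which the tool goes at most 41.7 mm and 7.16 degrees, less where a joint would pass 70% of its speed; a pose out of reach is approached as far as the arm can. A call with a gripper value outside its range is refused whole. The fingers move at their own pace and stop on an object; the grip force is fixed at half the most. Time passes only in rows, so rows that repeat a pose let the fingers close. It gives the time, the measured TCP pose, the force, the opening and the grip force at its end, in the units of the state.
- sense(): the state, without advancing time (a new reading comes with each control period).
- capture(name): name is "scene" or "top"; returns a dict with "pixels" (420x560x3 uint8, blue, green, red), "fovy" (degrees; the focal length in pixels is half the picture's height over the tangent of half this angle, whatever the lens; pixels are square), "cx", "cy" (the principal point, pixels), "k1" (the pictures are not rectified: a ray, as slopes to the right and down, at radius r is drawn at 1 + k1 r^2 times it, then the intrinsics apply), "rvec" (rotation vector, rad) and "tvec" (3), from world to camera coordinates, as OpenCV has them. Camera axes: x right, y down, z forward; pixel columns grow to the right and rows downward; lengths in m; the calibration is good to about 2 mm. A picture is of the moment at which its call begins. There is no depth.
- finish_job(): hands the job in; it is judged then, once.
The state is a dict: "time_s": time; "joints": joint angles; "joint_velocities": joint speeds; "effort": joint torques, N m; "tcp_pos": TCP position; "ee_rot": TCP orientation; "wrist_force": force on the tool from outside, world axes, zero at the start; "moment": the same for the moment, N m; "gripper_width": opening from 0.0 (shut) to 1.0 (fully open); "gripper_force": force on a finger pad.
Only numpy, scipy, OpenCV 4.12 (cv2) and the standard library are available. Lean on these libraries where they do the work, as an engineer would, in place of code of your own. Each camera call takes 0.05 s, during which the arm holds its last target. There are 200 camera calls.

## Working session

There is one attempt and no reset: what is moved stays moved. The work goes in short steps, Python scripts to look and compute and a tool call to move; the robot and the scene stay as the last step left them, time stands still between calls to the robot, and variables do not carry over. Pictures are saved under pics/ and viewed, at most 10 in all, crops included, and the job is handed in when it is done.

Besides the shell and the picture viewer there is one more tool, called after "Emit:" in YAML: its name, and indented under it one key for each argument. arm_command: Moves the arm, as the interface text tells. Its arguments: {"type":"object","properties":{"deltas":{"type":"array"}},"required":["deltas"]}

```bash
mkdir -p pics; cat > h.py <<'E'
import numpy as np,cv2
from station import sense,capture,finish_job,tip_reach
def cam(n):
    c=capture(n);im=c["pixels"];h,w=im.shape[:2]
    f=h/2/np.tan(np.radians(c["fovy"])/2)
    K=np.array([[f,0,c["cx"]],[0,f,c["cy"]],[0,0,1.]]);D=np.array([c["k1"],0,0,0,0.])
    return im,K,D,np.array(c["rvec"],float),np.array(c["tvec"],float)
def ray(c,p):
    im,K,D,r,t=c;R=cv2.Rodrigues(r)[0]
    u=cv2.undistortPoints(np.array([[p]],float),K,D)[0,0]
    d=R.T@np.array([u[0],u[1],1]);return -R.T@t,d
def atz(c,p,z):
    o,d=ray(c,p);return o+d*(z-o[2])/d[2]
def proj(c,P):
    return cv2.projectPoints(np.array(P,float).reshape(-1,3),c[3],c[4],c[1],c[2])[0][:,0]
E
python3 - <<'E'
from h import *
print(tip_reach); s=sense(); print(s)
for n in("scene","top"):
    c=cam(n);cv2.imwrite(f"pics/{n}0.png",c[0]); print(n,c[1],ray(c,(280,210)))
    np.save(n+"0.npy",np.array(c[1:],dtype=object),allow_pickle=True)
E
```

```text
0.019
{'time_s': 0.0, 'joints': array([ 8.03071290e+01,  2.20915334e+01,  3.79010961e-01, -2.77896997e-02,
       -6.84122883e+01, -1.48176353e+01]), 'joint_velocities': array([ 0.03040995,  0.05062828,  0.08823574, -0.03767635,  0.02702404,
       -0.01318458]), 'effort': array([-1.73265616e-04, -3.90668392e+01,  1.87407714e+01,  4.22006384e+00,
        1.09893386e-02, -1.90036858e-04]), 'tcp_pos': array([0.25902905, 0.56816999, 0.24044929]), 'ee_rot': array([[ 9.09811012e-01, -4.15022005e-01, -8.11317887e-04],
       [-4.15022780e-01, -9.09808662e-01, -2.07128666e-03],
       [ 1.21485501e-04,  2.22119482e-03, -9.99997526e-01]]), 'wrist_force': array([-0.29202392, -0.47612367,  0.17576962]), 'moment': array([ 0.04155728, -0.0243216 , -0.01054652]), 'gripper_force': 0.0, 'gripper_width': 1.0000170535314759}
scene [[489.85180136   0.         282.44449627]
 [  0.         489.85180136 216.384146  ]
 [  0.           0.           1.        ]] (array([-0.3949225 ,  0.6767891 ,  0.94764053]), array([ 0.68725397, -0.43859988, -0.57922956]))
top [[409.6053033    0.         279.34025565]
 [  0.         409.6053033  208.29227159]
 [  0.           0.           1.        ]] (array([-0.05144346,  0.00776556,  0.92948592]), array([ 0.60610493,  0.02307182, -0.79506256]))
```

View pics/scene0.png

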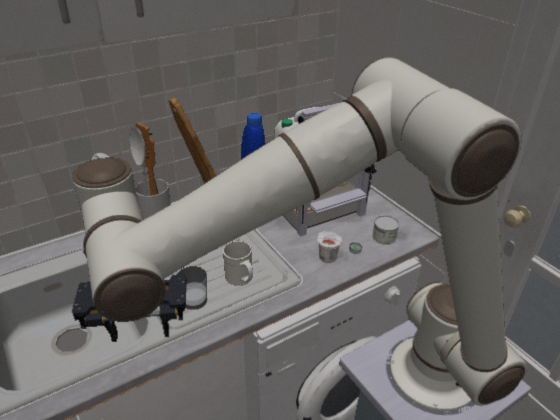

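View pics/top0.png

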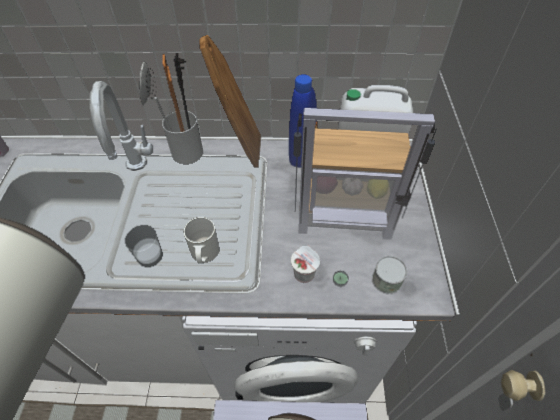

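The scene view shows the keeper with its lip near (340,200) and the black pointer near (372,168). The top view shows the lip at about (312–387, 215), the pointer near (404,198), the tub at (305,262), the candle at (340,278) and the tin at (390,274). I'll enlarge both.

```bash
python3 - <<'E'
import cv2
a=cv2.imread("pics/scene0.png")[90:270,270:430];b=cv2.imread("pics/top0.png")[95:300,280:450]
cv2.imwrite("pics/s1.png",cv2.resize(a[:120,:115],None,fx=5,fy=5,interpolation=cv2.INTER_CUBIC))
cv2.imwrite("pics/t1.png",cv2.resize(b[:150],None,fx=4,fy=4,interpolation=cv2.INTER_CUBIC))
E
```

```text
(no output)
```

View pics/s1.png

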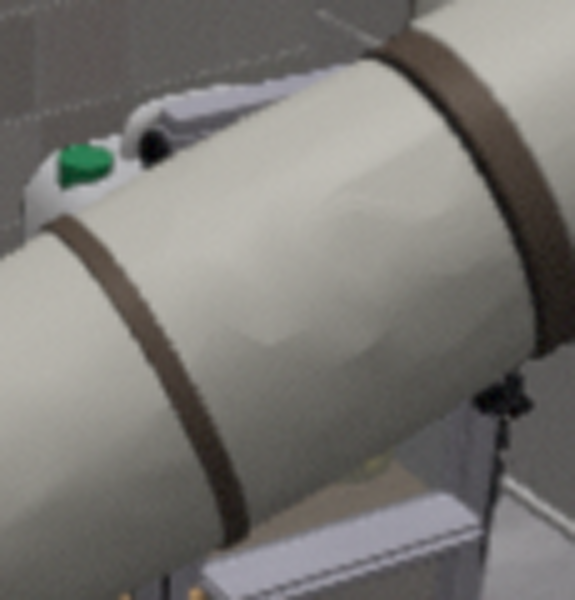

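View pics/t1.png

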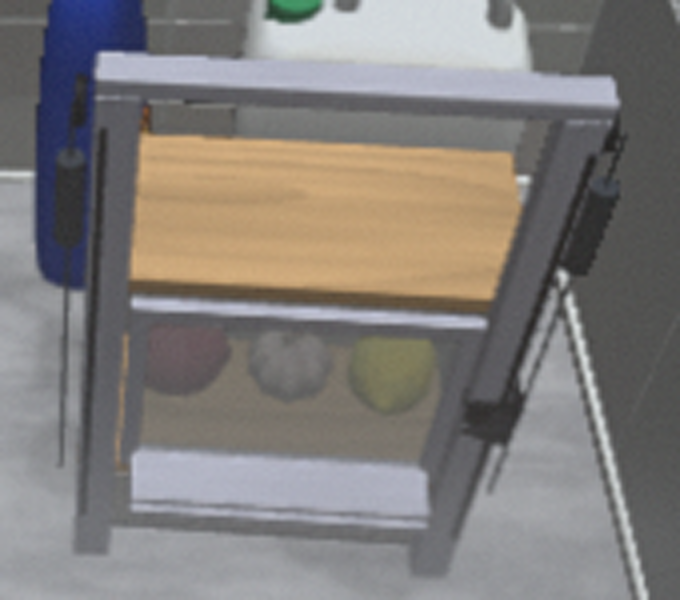

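```bash
cat > fit.py <<'E'
from h import *
from scipy.optimize import least_squares
def T(p,P):
    P=np.array(P,float);c,s=np.cos(p[2]),np.sin(p[2])
    return np.c_[p[0]+c*P[:,0]-s*P[:,1],p[1]+s*P[:,0]+c*P[:,1],P[:,2]]
E
python3 - <<'E'
from fit import *
c=cam("top")
pix=np.array([(77,551),(108,553),(411,573),(446,576),(131,502),(428,514),(131,512),(428,524)])/4+[280,95]-0.4
def model(p):
    w=p[3]
    L=[(-.097,.126,0),(-.097,.102,0),(-.097,-.102,0),(-.097,-.126,0),(-.126,.092,.101+w),(-.126,-.092,.101+w),(-.13,.092,.085+w),(-.13,-.092,.085+w)]
    return proj(c,T(p,L))
r=least_squares(lambda p:(model(p)-pix).ravel(),[.75,-.15,0,.01])
print(r.x,np.degrees(r.x[2]));print((model(r.x)-pix).round(1))
np.save("fit.npy",r.x)
p=r.x
for hh in (.065,.08,.095,.11,.125): print(hh,((proj(c,T(p,[(-.108,-.097,.093+hh)]))-[280,95])*4).round(0))
for n,px,z in(("tub",(305,262),.04),("candle",(340,278),.01),("tin",(390,270),.05)):print(n,atz(c,px,z))
s=cam("scene")
for hh in (.065,.08,.095,.11,.125): print(hh,((proj(s,T(p,[(-.108,-.097,.093+hh)]))-[270,90])*5).round(0))
print(((proj(s,T(p,[(-.13,.092,.085+p[3]),(-.13,-.092,.085+p[3]),(-.126,-.092,.101+p[3])]))-[270,90])*5).round(0))
E
```

```text
[ 0.67039804 -0.14773329 -0.05019501  0.00845103] -2.875962415752869
[[-0.6  0.4]
 [ 0.4  0.4]
 [-0.1 -0.4]
 [ 0.  -0.6]
 [ 0.1 -1.8]
 [ 0.8 -0.7]
 [-0.3  0.8]
 [-0.3  1.9]]
0.065 [[452. 438.]]
0.08 [[457. 423.]]
0.095 [[462. 407.]]
0.11 [[468. 390.]]
0.125 [[473. 373.]]
tub [ 0.4650302  -0.03271427  0.04      ]
candle [ 0.43809309 -0.12112708  0.01      ]
tin [ 0.44065261 -0.23817925  0.05      ]
0.065 [[472. 433.]]
0.08 [[475. 413.]]
0.095 [[478. 392.]]
0.11 [[480. 370.]]
0.125 [[483. 349.]]
[[228. 621.]
 [475. 540.]
 [475. 515.]]
```

```bash
cat >> fit.py <<'E'
from scipy.spatial.transform import Rotation as Ro
p=np.load("fit.npy")
def Rt(tilt,yaw=None):
    yaw=p[2] if yaw is None else yaw
    u=np.array([np.cos(yaw),np.sin(yaw),0]);v=np.array([-u[1],u[0],0])
    t=np.radians(tilt);z=np.cos(t)*u-np.sin(t)*np.array([0,0,1]);y=-v
    return np.c_[np.cross(y,z),y,z]
def delta(pos,R):
    s=sense();R0=np.array(s["ee_rot"])
    rv=Ro.from_matrix(R0.T@R).as_rotvec();d=R0.T@(np.array(pos)-s["tcp_pos"])*100
    print("t",s["time_s"],s["tcp_pos"].round(4),"F",s["wrist_force"].round(1),"rv",rv.round(3),"d",d.round(2), "deg",np.degrees(np.linalg.norm(rv)).round(1))
E
python3 - <<'E'
from fit import *
delta((.38,.2,.26),Rt(90))
E
```

```text
t 0.2 [0.2591 0.5684 0.2409] F [-0.4 -0.4 -0. ] rv [ 0.001  0.    -0.378] d [26.28 28.51 -1.87] deg 21.6
```

Emit:
arm_command:
  deltas:
    - [0,0,-0.05,2.6,2.8,-0.3,1]
    - [0,0,-0.12,5.2,5.7,-0.6,1]
    - [0,0,-0.18,7.9,8.5,-0.9,1]
    - [0,0,-0.25,10.5,11.4,-1.2,1]
    - [0,0,-0.31,13.1,14.2,-1.5,1]
    - [0,0,-0.378,15.7,17.1,-1.9,1]
    - [0,0,-0.378,18.3,19.9,-1.9,1]
    - [0,0,-0.378,21,22.8,-1.9,1]

```text
time_s: 0.87
tcp_pos: [0.3558, 0.2724, 0.2609]
ee_rot: [[0.999, -0.049, 0.001], [-0.049, -0.999, 0.001], [0.0, -0.001, -1.0]]
wrist_force: [0.3, -0.8, 0.1]
gripper_width: 0.477
gripper_force: 0.0
```

```bash
python3 - <<'E'
from fit import *
delta((.42,-.15,.26),Rt(90))
c=cam("scene");cv2.imwrite("pics/sc2.png",c[0])
E
```

```text
t 0.8667 [0.3558 0.2724 0.2609] F [ 0.3 -0.8  0.1] rv [-0.001 -0.     0.001] d [ 8.47 41.88  0.06] deg 0.1
```

View pics/sc2.png

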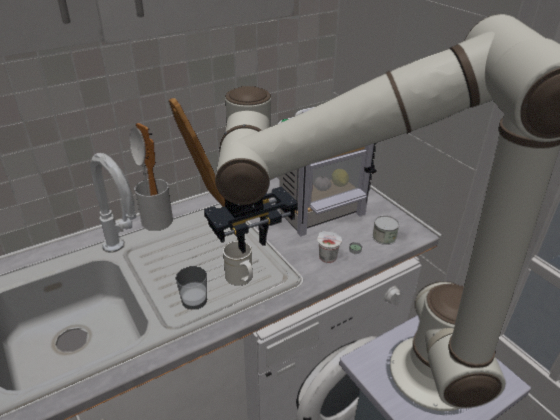

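The arm is over the drainer and the lip (305–368, about 205) and pointer (~371,169) are in view. I'll enlarge those from both cameras.

```bash
python3 - <<'E'
from fit import *
a=cv2.imread("pics/sc2.png")[150:230,300:390]
t=cam("top")[0][170:245,350:425]
A=cv2.resize(a,None,fx=6,fy=6,interpolation=cv2.INTER_CUBIC)[:480,:400+140]
B=cv2.resize(t,None,fx=6,fy=6,interpolation=cv2.INTER_CUBIC)
M=np.zeros((480,800,3),np.uint8);M[:,:480]=A[:,60:540];M[:450,480:]=B[:,:320];cv2.imwrite("pics/m.png",M)
E
```

```text
(no output)
```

View pics/m.png

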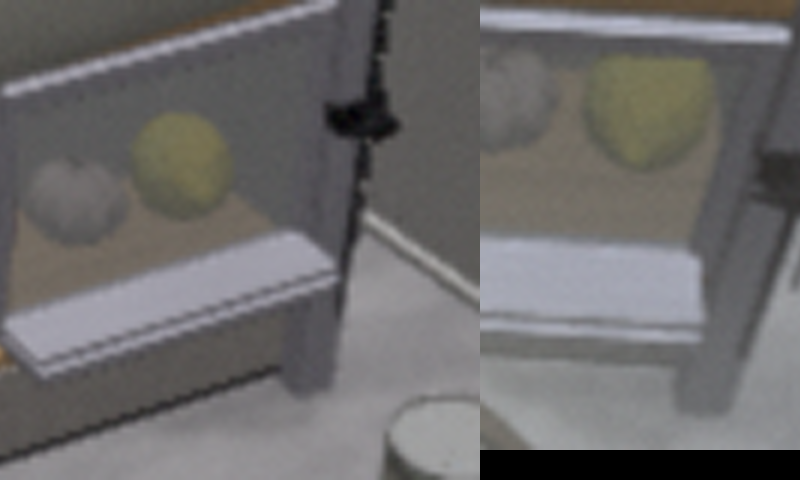

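Emit:
arm_command:
  deltas:
    - [0,0,0,0.8,4,0,1]
    - [0,0,0,1.6,8,0,1]
    - [0,0,0,2.4,12,0,1]
    - [0,0,0,3.2,16,0,1]
    - [0,0,0,4,20,0,1]
    - [0,0,0,4.8,24,0,1]
    - [0,0,0,5.6,28,0,1]
    - [0,0,0,6.4,32,0,1]

```text
time_s: 1.63
tcp_pos: [0.4038, -0.0502, 0.2609]
ee_rot: [[0.999, -0.049, 0.001], [-0.049, -0.999, 0.0], [0.001, -0.0, -1.0]]
wrist_force: [1.5, 0.5, 0.8]
gripper_width: 0.004
gripper_force: 0.0
```

```bash
python3 - <<'E'
from fit import *
delta((.42,-.15,.26),Rt(40))
E
```

```text
t 1.6333 [ 0.4038 -0.0502  0.2609] F [1.5 0.5 0.8] rv [-0.001  0.871  0.001] d [2.11 9.89 0.09] deg 49.9
```

The scene view shows the pointer tip at about crop (327,107) and the lip's right front lower corner at (338,283). The top view shows the tip at (751,160) and the lip corner at (703,340). Next is a joint fit of both views.

```bash
cat > jf.py <<'E'
from fit import *
s=cam("scene");c=cam("top")
S=lambda x,y:((x+60+.5)/6+300-.5,(y+.5)/6+150-.5)
U=lambda x,y:((x-480+.5)/6+350-.5,(y+.5)/6+170-.5)
V=lambda x,y:((x+.5)/4+280-.5,(y+.5)/4+95-.5)
obs=[(s,S(338,283),(-.13,-.092,.085),1),(s,S(42,377),(-.13,.092,.085),1),(s,S(327,107),(-.108,-.097,.093),2),
(s,S(290,390),(-.097,-.102,0),0),
(c,U(703,340),(-.13,-.092,.085),1),(c,U(703,317),(-.126,-.092,.101),1),(c,U(751,160),(-.108,-.097,.093),2),
(c,U(677,412),(-.097,-.102,0),0),(c,U(725,414),(-.097,-.126,0),0),(c,V(77,551),(-.097,.126,0),0),(c,V(108,553),(-.097,.102,0),0),(c,V(131,513),(-.13,.092,.085),1)]
def res(q):
    o=[]
    for k,px,P,m in obs:
        P=np.array(P);P[2]+=[0,q[3],q[4]][m]
        o.append(proj(k,T(q,[P]))[0]-px)
    return np.array(o)
r=least_squares(lambda q:res(q).ravel(),[*p,.09],loss="soft_l1")
print(r.x.round(4));print(res(r.x).round(1).tolist())
np.save("fit5.npy",r.x)
E
python3 jf.py
```

```text
[ 0.67   -0.1476 -0.0535  0.0131  0.0974]
[[-0.6, 0.1], [-1.0, 0.6], [1.6, 0.4], [0.3, 1.2], [-0.3, 0.4], [0.8, -0.9], [0.9, -0.0], [-0.3, -0.6], [0.6, -0.4], [-0.8, 0.3], [0.2, 0.3], [-0.4, -0.5]]
```

Emit:
arm_command:
  deltas:
    - [0,0.12,0,0.3,2,0,1]
    - [0,0.24,0,0.6,4,0,1]
    - [0,0.36,0,1,6,0,1]
    - [0,0.48,0,1.3,8,0,1]
    - [0,0.6,0,1.6,10,0,1]
    - [0,0.72,0,2,10,0,1]
    - [0,0.84,0,2,10,0,1]
    - [0,0.871,0,2,10,0,1]

```text
time_s: 2.4
tcp_pos: [0.3723, -0.1305, 0.2988]
ee_rot: [[0.688, -0.054, 0.723], [-0.037, -0.999, -0.04], [0.724, 0.001, -0.689]]
wrist_force: [-38.3, 28.2, -86.9]
gripper_width: 0.006
gripper_force: 0.0
```

```bash
python3 - <<'E'
from fit import *
s=sense();print(s["joints"].round(1),s["joint_velocities"].round(1),s["wrist_force"],s["moment"],s["effort"].round(1))
c=cam("top");a=c[0]; s2=cam("scene")[0]
cv2.imwrite("pics/b.png",np.hstack([a[:,150:500],s2[:,150:]])[:, :760])
s=sense();print(s["tcp_pos"],s["joints"].round(1),s["wrist_force"],s["moment"])
E
```

```text
[  4.2 -25.  -61.3  35.1  -9.2  50.3] [  9.1 -78.2  -4.7  43.1 -20.1 -79.5] [-38.28143359  28.17806965 -86.85943874] [ 2.70855918 13.59836751  3.3040035 ] [-1.3 11.7 13.9  3.8  2.1  0.3]
[ 0.37132323 -0.13009263  0.3077542 ] [  4.2 -26.1 -61.1  35.   -9.2  50.6] [ 0.1688929   0.02799883 -0.71412576] [ 0.0738972   1.59470894 -0.02337735]
```

View pics/b.png

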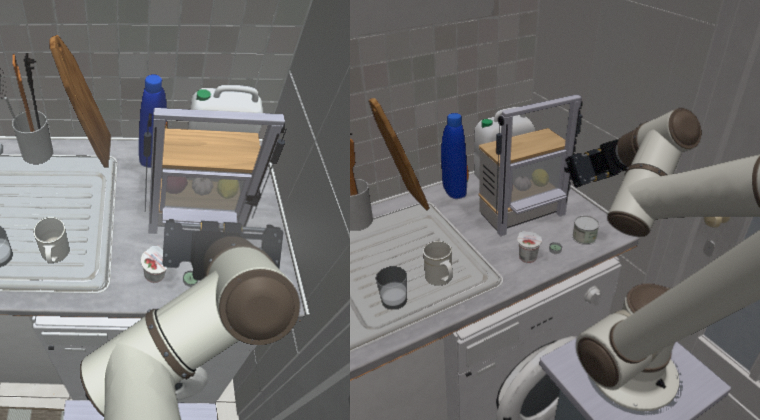

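The top view shows the gripper tilted above the candle, touching nothing. The force was a transient from J3 and J5 reaching their range ends. This wrist branch can't give that tilt here, so I'll back off and work out the arm's kinematics.

Emit:
arm_command:
  deltas:
    - [0,-0.04,0,0,0,0,1]
    - [0,-0.1,0,0,0,0,1]
    - [0,-0.18,0,0,0,0,1]
    - [0,-0.26,0,0,0,0,1]
    - [0,-0.34,0,0,0,0,1]
    - [0,-0.42,0,0,0,0,1]
    - [0,-0.48,0,0,0,0,1]
    - [0,-0.5,0,0,0,0,1]

```text
time_s: 3.17
tcp_pos: [0.3744, -0.1301, 0.2996]
ee_rot: [[0.951, -0.051, 0.304], [-0.048, -0.999, -0.017], [0.305, 0.002, -0.952]]
wrist_force: [-0.3, -0.0, -0.5]
gripper_width: 0.005
gripper_force: 0.0
```

```bash
cat > kin.py <<'E'
from fit import *
E_=lambda a,d:Ro.from_euler(a,d,degrees=True).as_matrix()
# model: R=Rz(q1)Ry(q2-q3) Rx(s4 q4) Ry(s5 q5) [tool]; 
Q=[[80.306,22.042,.453,0,-68.411,-14.817],[4.2,-26.1,-61.1,35,-9.2,50.6]]
s=sense();print(s["joints"].round(2),s["tcp_pos"].round(4),s["ee_rot"].round(3),s["wrist_force"].round(1))
E
python3 kin.py
```

```text
[  7.04 -13.28 -33.72   3.93 -52.14  78.12] [ 0.3744 -0.1301  0.2996] [[ 0.951 -0.051  0.304]
 [-0.048 -0.999 -0.017]
 [ 0.305  0.002 -0.952]] [-0.3 -0.  -0.5]
```

```bash
cat > kin.py <<'E'
from fit import *
r_=lambda a,d:Ro.from_euler(a,d,degrees=True).as_matrix()
C0=np.array([[0,0,1],[0,-1,0],[1,0,0]],float) # tool z = forearm x
S4,S5,S6,C6=1,-1,-1,90
def parts(q):
    B=r_("z",q[0]);U=B@r_("y",q[1]);F=B@r_("y",q[1]-q[2]);W=F@r_("x",S4*q[3]);H=W@r_("y",S5*q[4]);G=H@C0@r_("z",S6*q[5]+C6)
    return B,U,F,W,H,G
def cols(q):
    B,U,F,W,H,G=parts(q)
    return np.c_[B[:,2],U[:,2],F[:,0],W[:,1],H[:,0]]  # h,L2,L3,d5,d6
E
cat > data.py <<'E'
import numpy as np
Q=[[80.306,22.042,.453,0,-68.411,-14.817],[7.04,-13.28,-33.72,3.93,-52.14,78.12],[4.2,-26.1,-61.1,35,-9.2,50.6]]
P=[[.259,.569,.242],[.3744,-.1301,.2996],[.3713,-.1301,.3077]]
R1=np.array([[.951,-.051,.304],[-.048,-.999,-.017],[.305,.002,-.952]])
R2=np.array([[.688,-.054,.723],[-.037,-.999,-.04],[.724,.001,-.689]])
R0=np.array([[.9098,-.415,0],[-.415,-.9098,0],[0,0,-1]])
E
python3 - <<'E'
import kin;from kin import *;from data import *
import itertools
for s4,s6,c in itertools.product((1,-1),(1,-1),(0,90,180,-90)):
    kin.S4,kin.S6,kin.C6=s4,s6,c
    e=[np.degrees(Ro.from_matrix(parts(q)[5].T@R).magnitude()) for q,R in zip(Q,(R0,R1,R2))]
    if e[1]<25: print(s4,s6,c,np.round(e,1))
    if max(e)<8:
        A=np.vstack([cols(q) for q in Q]);b=np.ravel(P);x,rs,rk,sv=np.linalg.lstsq(A,b,rcond=None)
        print(x.round(4),((A@x-b)*1000).round(1),sv.round(2))
E
```

```text
1 1 -90 [150.4  19.9  14.4]
1 -1 90 [ 0.   7.9 69.8]
-1 1 -90 [150.4  23.8  79. ]
-1 -1 90 [0.  0.  1.3]
[ 0.1611  0.5653  0.4219 -0.1596  0.2881] [ 0.1 -0.1 -0.2  0.1  0.2  0.2 -0.1 -0.2  0. ] [3.11 1.76 1.4  0.5  0.23]
```

```bash
cat >> kin.py <<'E'
S4,S5,S6,C6=-1,-1,-1,90
L=np.array([.1611,.5653,.4219,-.1596,.2881])
lo=np.array([-179.8,-69.3,-61.27,-181.2,-171.1,-177.4]);hi=np.array([179.8,118.1,80.6,117.6,-9.2,177.4])
def fk(q): return cols(q)@L,parts(q)[5]
def ik(pos,R,q0,m=4):
    f=lambda q:np.r_[(fk(q)[0]-pos)*10,Ro.from_matrix(fk(q)[1].T@R).as_rotvec()*2]
    r=least_squares(f,np.clip(q0,lo+m+.1,hi-m-.1),bounds=(lo+m,hi-m),x_scale=30)
    return r.x,np.abs(r.fun).max()
K=np.load("fit5.npy")
def goal(tilt,yaw,ky,z,kx=-.130,s=.019,hw=.010,flip=0):
    # finger's upper face touches edge at keeper (kx,ky) height z, s behind the tip
    R=Rt(tilt,K[2]+np.radians(yaw))
    if flip:R=R@np.diag([-1,-1,1])
    e=T(K,[(kx,ky,z)])[0];up=R[:,0]*(-1 if flip else 1)
    return e-hw*up+R[:,2]*(s-.019)*-1*-1*0+R[:,2]*(.0 if s==.019 else s-.019),R
def joints_pts(q):
    B,U,F,W,H,G=parts(q);c=cols(q)
    return np.cumsum(c*L,axis=1).T
E
python3 - <<'E'
from kin import *
rng=np.random.default_rng(0)
for tilt in(20,35):
  for yaw in(-30,0,30):
    seen=[]
    for flip in(0,1):
      for z in (.098,.195):
       g,R=goal(tilt,yaw,-.01,z,flip=flip)
       for i in range(12):
        q,e=ik(g,R,lo+rng.random(6)*(hi-lo))
        if e<1e-3 and not any(np.abs(q-o).max()<3 for o in seen):
            seen.append(q);print(tilt,yaw,flip,z,q.round(0),joints_pts(q)[2:4].round(2).tolist())
E
```

```text
20 0 0 0.098 [ -48.   35.  -45. -132.  -63.  -98.] [[0.26, -0.29, 0.21], [0.27, -0.14, 0.19]]
20 0 0 0.195 [ -44.   15.  -39. -122.  -46. -122.] [[0.29, -0.27, 0.36], [0.27, -0.14, 0.28]]
20 0 1 0.098 [ -48.   35.  -45. -132.  -63.   82.] [[0.26, -0.29, 0.21], [0.27, -0.14, 0.19]]
20 0 1 0.195 [ -44.   15.  -39. -122.  -46.   58.] [[0.29, -0.27, 0.36], [0.27, -0.14, 0.28]]
20 30 0 0.098 [ -45.   34.  -24.  -95.  -63. -124.] [[0.38, -0.38, 0.27], [0.3, -0.27, 0.19]]
20 30 0 0.195 [ -42.   21.  -22.  -88.  -62. -141.] [[0.38, -0.34, 0.4], [0.3, -0.27, 0.28]]
20 30 1 0.098 [-45.  34. -24. -95. -63.  56.] [[0.38, -0.38, 0.27], [0.3, -0.27, 0.19]]
20 30 1 0.195 [-42.  21. -22. -88. -62.  39.] [[0.38, -0.34, 0.4], [0.3, -0.27, 0.28]]
35 0 0 0.098 [ -38.   22.  -36. -118.  -32. -125.] [[0.34, -0.27, 0.33], [0.3, -0.14, 0.26]]
35 0 1 0.098 [ -38.   22.  -36. -118.  -32.   55.] [[0.34, -0.27, 0.33], [0.3, -0.14, 0.26]]
35 0 1 0.195 [-21.   7. -27. -83. -15.   4.] [[0.39, -0.15, 0.48], [0.3, -0.14, 0.35]]
35 30 0 0.098 [ -35.   25.  -22.  -81.  -47. -145.] [[0.43, -0.31, 0.36], [0.32, -0.26, 0.26]]
35 30 0 0.195 [ -31.   14.  -19.  -71.  -48. -165.] [[0.42, -0.26, 0.48], [0.32, -0.26, 0.35]]
35 30 1 0.098 [-35.  25. -22. -81. -47.  35.] [[0.43, -0.31, 0.36], [0.32, -0.26, 0.26]]
35 30 1 0.195 [-31.  14. -19. -71. -48.  15.] [[0.42, -0.26, 0.48], [0.32, -0.26, 0.35]]
```

```bash
cat > plan.py <<'E'
from kin import *
TI,YA,KY=38,22,-.015
def g(z,back=0,gap=0):
    pos,R=goal(TI,YA,KY,z,flip=1,s=.022); return pos-R[:,2]*back+R[:,0]*gap,R   # flip: +x is down
E
python3 - <<'E'
from plan import *
c=cam("top")
for px in((440,80),(447,200),(455,310)):print("counter edge",atz(c,px,0).round(3))
q0=np.array(sense()["joints"]);print(q0.round(1),fk(q0)[0]-sense()["tcp_pos"])
w=K[3];z0=.085+w
q=[-35,25,-22,-81,-47,25]
for a in((z0,.10,.006),(z0,.0,.006),(z0,0,0),(z0+.05,0,0),(z0+.085,0,0)):
    P,R=g(*a);q,e=ik(P,R,q,m=2);print(P.round(3),q.round(1),round(e,4),joints_pts(q)[1:4].round(2).tolist())
    if a[1]>0:qp=q
for t in np.linspace(0,1,9):
    qq=q0+t*(qp-q0);P,R=fk(qq);jp=joints_pts(qq);print(P.round(3),"tz",R[:,2].round(2),"ty",R[:,1].round(2),jp[2].round(2),jp[3].round(2))
E
```

```text
counter edge [ 1.286 -0.555  0.   ]
counter edge [ 0.702 -0.45   0.   ]
counter edge [ 0.362 -0.394  0.   ]
[  7.  -13.3 -33.8   4.  -52.1  78.1] [0.00016669 0.00018657 0.00023371]
[ 0.458 -0.184  0.145] [-39.2  13.1 -27.2 -73.3 -44.3  21.9] 0.0 [[0.1, -0.08, 0.71], [0.35, -0.28, 0.44], [0.24, -0.26, 0.32]]
[ 0.532 -0.158  0.084] [-33.8  23.5 -24.1 -84.2 -39.1  31.6] 0.0 [[0.19, -0.13, 0.68], [0.42, -0.28, 0.37], [0.32, -0.23, 0.26]]
[ 0.536 -0.157  0.088] [-33.1  23.  -23.7 -83.6 -38.7  30.1] 0.0 [[0.19, -0.12, 0.68], [0.43, -0.28, 0.37], [0.32, -0.23, 0.27]]
[ 0.536 -0.157  0.138] [-30.   16.9 -22.3 -75.8 -37.8  17.5] 0.0 [[0.14, -0.08, 0.7], [0.43, -0.25, 0.44], [0.32, -0.23, 0.32]]
[ 0.536 -0.157  0.173] [-27.8  13.  -21.2 -70.2 -37.6   8.8] 0.0 [[0.11, -0.06, 0.71], [0.42, -0.22, 0.47], [0.32, -0.23, 0.35]]
[ 0.374 -0.13   0.299] tz [ 0.3  -0.02 -0.95] ty [-0.05 -1.    0.  ] [0.26 0.03 0.56] [ 0.29 -0.13  0.57]
[ 0.366 -0.129  0.263] tz [ 0.27  0.08 -0.96] ty [-0.33 -0.93 -0.17] [0.29 0.01 0.55] [ 0.29 -0.15  0.54]
[ 0.363 -0.124  0.231] tz [ 0.28  0.18 -0.94] ty [-0.58 -0.75 -0.31] [ 0.31 -0.02  0.54] [ 0.28 -0.18  0.5 ]
[ 0.366 -0.12   0.206] tz [ 0.31  0.27 -0.91] ty [-0.78 -0.48 -0.41] [ 0.33 -0.06  0.53] [ 0.28 -0.2   0.47]
[ 0.375 -0.118  0.185] tz [ 0.37  0.33 -0.87] ty [-0.89 -0.15 -0.44] [ 0.35 -0.1   0.51] [ 0.27 -0.21  0.43]
[ 0.391 -0.121  0.17 ] tz [ 0.46  0.37 -0.81] ty [-0.89  0.2  -0.41] [ 0.36 -0.14  0.5 ] [ 0.26 -0.23  0.4 ]
[ 0.411 -0.131  0.159] tz [ 0.55  0.37 -0.75] ty [-0.78  0.53 -0.32] [ 0.36 -0.19  0.48] [ 0.25 -0.24  0.37]
[ 0.434 -0.152  0.151] tz [ 0.65  0.33 -0.68] ty [-0.59  0.79 -0.18] [ 0.36 -0.24  0.46] [ 0.25 -0.25  0.35]
[ 0.458 -0.184  0.145] tz [ 0.75  0.26 -0.62] ty [-0.32  0.95 -0.  ] [ 0.35 -0.28  0.44] [ 0.24 -0.26  0.32]
```

```bash
cat >> plan.py <<'E'
def rows(q0,q1,ts):
    P0,R0=fk(q0)
    for t in ts:
        P,R=fk(q0+t*(q1-q0));print("[",", ".join(f"{v:.2f}" for v in [*Ro.from_matrix(R0.T@R).as_rotvec(),*(R0.T@(P-P0)*100)]),", 1],")
E
python3 - <<'E'
from plan import *
s=sense();q0=np.array(s["joints"]);z0=.085+K[3]
qp,e=ik(*g(z0,.10,.006),[-39,13,-27,-73,-44,22],m=2)
q=q0
for a in (0,8,16,24):
    if a<24: print(a);rows(q0+a/28*(qp-q0),qp,[ (k/28)/(1-a/28) for k in range(1,9)] if a<24 else [])
E
```

```text
0
[ 0.03, -0.02, 0.09, -0.58, 0.01, 0.98 , 1],
[ 0.05, -0.03, 0.18, -1.13, -0.02, 1.92 , 1],
[ 0.08, -0.04, 0.28, -1.63, -0.08, 2.83 , 1],
[ 0.11, -0.06, 0.37, -2.09, -0.16, 3.71 , 1],
[ 0.13, -0.07, 0.47, -2.50, -0.27, 4.55 , 1],
[ 0.16, -0.09, 0.56, -2.85, -0.39, 5.37 , 1],
[ 0.18, -0.10, 0.66, -3.14, -0.52, 6.15 , 1],
[ 0.21, -0.11, 0.75, -3.38, -0.66, 6.91 , 1],
8
[ 0.03, -0.01, 0.10, -0.09, 0.12, 0.74 , 1],
[ 0.05, -0.02, 0.19, -0.13, 0.21, 1.46 , 1],
[ 0.08, -0.04, 0.29, -0.13, 0.25, 2.14 , 1],
[ 0.10, -0.05, 0.39, -0.06, 0.26, 2.80 , 1],
[ 0.13, -0.06, 0.48, 0.06, 0.23, 3.42 , 1],
[ 0.16, -0.07, 0.58, 0.25, 0.19, 4.02 , 1],
[ 0.19, -0.08, 0.68, 0.51, 0.12, 4.58 , 1],
[ 0.21, -0.09, 0.78, 0.83, 0.05, 5.11 , 1],
16
[ 0.03, -0.01, 0.10, 0.31, -0.26, 0.50 , 1],
[ 0.06, -0.02, 0.19, 0.66, -0.58, 0.97 , 1],
[ 0.09, -0.04, 0.29, 1.07, -0.95, 1.40 , 1],
[ 0.12, -0.05, 0.39, 1.54, -1.37, 1.79 , 1],
[ 0.15, -0.07, 0.49, 2.08, -1.83, 2.15 , 1],
[ 0.18, -0.08, 0.58, 2.68, -2.33, 2.46 , 1],
[ 0.22, -0.10, 0.68, 3.36, -2.86, 2.73 , 1],
[ 0.25, -0.11, 0.78, 4.11, -3.41, 2.95 , 1],
```

Emit:
arm_command:
  deltas:
    - [0.03,-0.02,0.09,-0.6,0,1,1]
    - [0.05,-0.03,0.18,-1.1,0,1.9,1]
    - [0.08,-0.04,0.28,-1.6,-0.1,2.8,1]
    - [0.11,-0.06,0.37,-2.1,-0.2,3.7,1]
    - [0.13,-0.07,0.47,-2.5,-0.3,4.5,1]
    - [0.16,-0.09,0.56,-2.8,-0.4,5.4,1]
    - [0.18,-0.1,0.66,-3.1,-0.5,6.1,1]
    - [0.21,-0.11,0.75,-3.4,-0.7,6.9,1]

```text
time_s: 3.88
tcp_pos: [0.3607, -0.1232, 0.2224]
ee_rot: [[0.707, -0.646, 0.288], [-0.705, -0.677, 0.213], [0.057, -0.353, -0.934]]
wrist_force: [-0.3, 0.2, -0.3]
gripper_width: 0.006
gripper_force: 0.0
```

Emit:
arm_command:
  deltas:
    - [0.03,-0.01,0.1,-0.1,0.1,0.7,1]
    - [0.05,-0.02,0.19,-0.1,0.2,1.5,1]
    - [0.08,-0.04,0.29,-0.1,0.2,2.1,1]
    - [0.1,-0.05,0.39,-0.1,0.3,2.8,1]
    - [0.13,-0.06,0.48,0.1,0.2,3.4,1]
    - [0.16,-0.07,0.58,0.2,0.2,4,1]
    - [0.19,-0.08,0.68,0.5,0.1,4.6,1]
    - [0.21,-0.09,0.78,0.8,0,5.1,1]

```text
time_s: 4.55
tcp_pos: [0.3808, -0.118, 0.1751]
ee_rot: [[0.1, -0.902, 0.42], [-0.931, 0.064, 0.359], [-0.351, -0.428, -0.833]]
wrist_force: [-0.5, 0.6, -0.3]
gripper_width: 0.005
gripper_force: 0.0
```

```bash
python3 - <<'E'
from plan import *
s=sense();q0=np.array(s["joints"]);z0=.085+K[3]
print(q0.round(1),s["tcp_pos"],s["wrist_force"],joints_pts(q0)[2:4].round(2))
qp,e=ik(*g(z0,.10,.006),[-39,13,-27,-73,-44,22],m=2)
rows(q0,qp,np.arange(1,13)/12)
E
```

```text
[-19.5   1.6 -30.3 -40.4 -47.6  45.8] [ 0.38078595 -0.11798527  0.17509799] [-0.53022913  0.5995577  -0.31843907] [[ 0.35 -0.12  0.5 ]
 [ 0.26 -0.22  0.42]]
[ 0.03, -0.01, 0.10, 0.31, -0.29, 0.50 , 1],
[ 0.06, -0.02, 0.19, 0.67, -0.63, 0.97 , 1],
[ 0.09, -0.04, 0.29, 1.08, -1.03, 1.40 , 1],
[ 0.12, -0.05, 0.39, 1.56, -1.47, 1.80 , 1],
[ 0.15, -0.06, 0.48, 2.09, -1.96, 2.16 , 1],
[ 0.18, -0.08, 0.58, 2.70, -2.48, 2.47 , 1],
[ 0.21, -0.10, 0.67, 3.38, -3.03, 2.74 , 1],
[ 0.25, -0.11, 0.77, 4.14, -3.61, 2.97 , 1],
[ 0.28, -0.13, 0.87, 4.97, -4.21, 3.15 , 1],
[ 0.32, -0.15, 0.96, 5.89, -4.81, 3.28 , 1],
[ 0.35, -0.17, 1.05, 6.89, -5.42, 3.35 , 1],
[ 0.39, -0.19, 1.15, 7.98, -6.03, 3.38 , 1],
```

The IK is following the planned branch.

Emit:
arm_command:
  deltas:
    - [0.03,-0.01,0.1,0.3,-0.3,0.5,1]
    - [0.06,-0.02,0.19,0.7,-0.6,1,1]
    - [0.09,-0.04,0.29,1.1,-1,1.4,1]
    - [0.12,-0.05,0.39,1.6,-1.5,1.8,1]
    - [0.15,-0.06,0.48,2.1,-2,2.2,1]
    - [0.18,-0.08,0.58,2.7,-2.5,2.5,1]
    - [0.21,-0.1,0.67,3.4,-3,2.7,1]
    - [0.25,-0.11,0.77,4.1,-3.6,3,1]

```text
time_s: 5.22
tcp_pos: [0.4306, -0.148, 0.1515]
ee_rot: [[-0.456, -0.616, 0.642], [-0.554, 0.761, 0.336], [-0.696, -0.202, -0.689]]
wrist_force: [-0.0, -0.3, -0.0]
gripper_width: 0.002
gripper_force: 0.0
```

```bash
python3 - <<'E'
from plan import *
s=sense();q0=np.array(s["joints"]);z0=.085+K[3]
print(q0.round(1),s["tcp_pos"])
qp,e=ik(*g(z0,.10,.006),[-39,13,-27,-73,-44,22],m=2)
rows(q0,qp,np.arange(1,6)/5)
E
```

```text
[-32.5   9.2 -28.2 -62.4 -45.2  29.9] [ 0.43064353 -0.14795754  0.15154624]
[ 0.03, -0.01, 0.08, 0.20, -0.75, 0.25 , 1],
[ 0.05, -0.03, 0.15, 0.42, -1.55, 0.48 , 1],
[ 0.08, -0.05, 0.23, 0.67, -2.40, 0.68 , 1],
[ 0.10, -0.06, 0.31, 0.95, -3.29, 0.84 , 1],
[ 0.13, -0.08, 0.38, 1.26, -4.22, 0.97 , 1],
```

Emit:
arm_command:
  deltas:
    - [0.03,-0.01,0.08,0.2,-0.8,0.2,1]
    - [0.05,-0.03,0.15,0.4,-1.6,0.5,1]
    - [0.08,-0.05,0.23,0.7,-2.4,0.7,1]
    - [0.1,-0.06,0.31,1,-3.3,0.8,1]
    - [0.13,-0.08,0.38,1.3,-4.2,1,1]
    - [0.13,-0.08,0.38,1.3,-4.2,1,1]
    - [0.13,-0.08,0.38,1.3,-4.2,1,1]

```text
time_s: 5.8
tcp_pos: [0.4567, -0.1831, 0.1443]
ee_rot: [[-0.58, -0.33, 0.745], [-0.207, 0.944, 0.257], [-0.788, -0.005, -0.616]]
wrist_force: [0.2, -0.4, 0.2]
gripper_width: 0.004
gripper_force: 0.0
```

```bash
python3 - <<'E'
from plan import *
z0=.085+K[3]
delta(*g(z0,.10,.006));delta(*g(z0,.0,.006))
s2=cam("scene")[0][110:270,230:430];t=cam("top")[0][150:310,260:440]
a=cv2.resize(s2,None,fx=2.2,fy=2.2);b=cv2.resize(t,None,fx=2,fy=2.2)
cv2.imwrite("pics/c.png",np.hstack([a,b]))
E
```

```text
t 5.8 [ 0.4567 -0.1831  0.1443] F [ 0.2 -0.4  0.2] rv [ 0.001 -0.     0.007] d [-0.12 -0.09  0.02] deg 0.4
t 5.8 [ 0.4567 -0.1831  0.1443] F [ 0.2 -0.4  0.2] rv [ 0.001 -0.     0.007] d [-0.12 -0.1  10.02] deg 0.4
```

View pics/c.png

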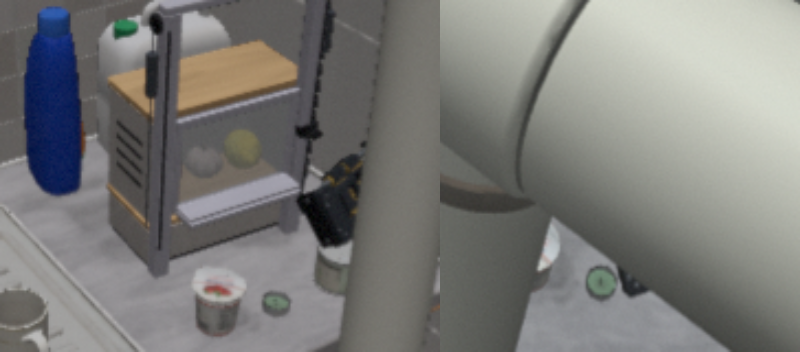

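The gripper (around 335,200) is clear of the tin and the lip's underside, and the pointer (about 310,130) still stands. Now I advance along the tool axis beneath the lip.

Emit:
arm_command:
  deltas:
    - [0,0,0,0,0,1.5,1]
    - [0,0,0,0,0,3,1]
    - [0,0,0,0,0,4.5,1]
    - [0,0,0,0,0,6,1]
    - [0,0,0,0,0,7.5,1]
    - [0,0,0,0,0,8.8,1]
    - [0,0,0,0,0,9.6,1]
    - [0,0,0,0,0,10,1]

```text
time_s: 6.57
tcp_pos: [0.5285, -0.1567, 0.0803]
ee_rot: [[-0.585, -0.331, 0.74], [-0.208, 0.944, 0.258], [-0.784, -0.003, -0.621]]
wrist_force: [-16.9, -4.4, 5.0]
gripper_width: 0.007
gripper_force: 9.8
```

```bash
python3 - <<'E'
from plan import *
z0=.085+K[3]
delta(*g(z0));delta(*g(z0+.07))
s=sense();tip=s["tcp_pos"]+.019*s["ee_rot"][:,2];print("tip",tip)
k=tip-[*K[:2],0];c_,s_=np.cos(K[2]),np.sin(K[2]);print("tip in keeper",k[0]*c_+k[1]*s_,-k[0]*s_+k[1]*c_,tip[2],"lip under",z0)
sc=cam("scene");im=sc[0]
for P,col in((tip,(0,0,255)),(s["tcp_pos"],(0,255,0))):
    x,y=proj(sc,[P])[0];im[int(round(y)),int(round(x))]=col
cv2.imwrite("pics/d.png",cv2.resize(im[130:240,290:410],None,fx=5,fy=5,interpolation=cv2.INTER_NEAREST))
E
```

```text
t 6.5667 [ 0.5285 -0.1567  0.0803] F [-16.9  -4.4   5. ] rv [ 0.004 -0.007  0.007] d [-1.05 -0.26  0.04] deg 0.6
t 6.5667 [ 0.5285 -0.1567  0.0803] F [-16.9  -4.4   5. ] rv [ 0.004 -0.007  0.007] d [-6.54 -0.29 -4.31] deg 0.6
tip [ 0.54258997 -0.15179394  0.06853018]
tip in keeper -0.12702905062982958 -0.010948769798013288 0.06853018138556384 lip under 0.09806052139419238
```

View pics/d.png

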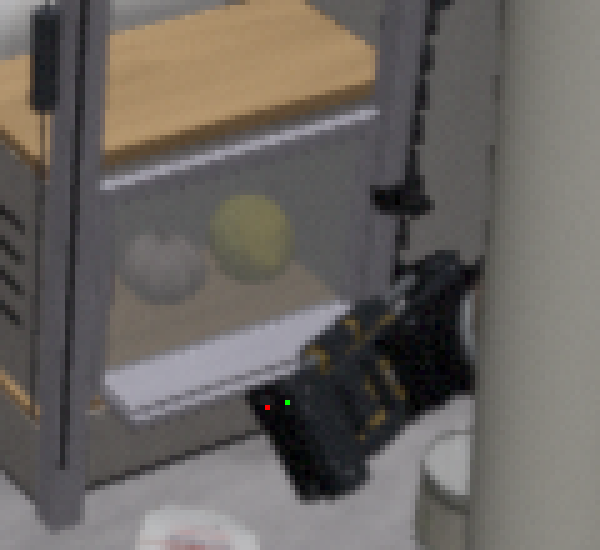

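The contact is probably the right finger's outer linkage against the lip's front, because the 22° yaw swings that side forward. I'll back out and come in nearly square.

Emit:
arm_command:
  deltas:
    - [0,0,0,0,0,-0.6,1]
    - [0,0,0,0,0,-1.6,1]
    - [0,0,0,0,0,-3,1]
    - [0,0,0,0,0,-4.5,1]
    - [0,0,0,0,0,-6,1]
    - [0,0,0,0,0,-7,1]
    - [0,0,0,0,0,-7.6,1]
    - [0,0,0,0,0,-7.8,1]

```text
time_s: 7.28
tcp_pos: [0.474, -0.1785, 0.1333]
ee_rot: [[-0.577, -0.329, 0.748], [-0.208, 0.944, 0.255], [-0.79, -0.008, -0.613]]
wrist_force: [-0.1, 0.6, -0.6]
gripper_width: 0.008
gripper_force: 0.0
```

```bash
sed -i 's/^TI,YA,KY=.*/TI,YA,KY=32,5,.01/' plan.py; python3 - <<'E'
from plan import *
import plan
s=sense();q0=np.array(s["joints"]);z0=.085+K[3];print(q0.round(1),s["tcp_pos"],s["wrist_force"].round(1))
for ti,ya in((32,5),(32,10),(28,5)):
  plan.TI,plan.YA=ti,ya;q=q0;print(ti,ya)
  for a in((z0,.08,.007),(z0,.0,.007),(z0,0,0),(z0+.03,0,0),(z0+.06,0,0),(z0+.09,0,0)):
    P,R=g(*a);q,e=ik(P,R,q,m=1);print(P.round(3),q.round(1),round(e,4),joints_pts(q)[2:4].round(2).tolist())
    if a[1]>0 and (ti,ya)==(32,5):qp=q
rows(q0,qp,np.arange(1,9)/8)
E
```

```text
[-37.9  15.1 -26.6 -75.7 -43.   24.4] [ 0.47402886 -0.17847321  0.13334035] [-0.1  0.6 -0.6]
32 5
[ 0.466 -0.133  0.124] [ -42.7   14.2  -40.3 -107.1  -38.6   49.1] 0.0 [[0.28, -0.26, 0.37], [0.22, -0.14, 0.28]]
[ 0.534 -0.131  0.082] [ -39.7   25.1  -37.3 -119.3  -40.2   61.5] 0.0 [[0.34, -0.28, 0.3], [0.29, -0.14, 0.23]]
[ 0.538 -0.131  0.088] [ -38.8   24.1  -36.4 -118.4  -39.    59.3] 0.0 [[0.34, -0.27, 0.31], [0.29, -0.14, 0.24]]
[ 0.538 -0.131  0.118] [ -36.    18.8  -34.  -112.2  -34.3   48.7] 0.0 [[0.35, -0.26, 0.36], [0.29, -0.14, 0.27]]
[ 0.538 -0.131  0.148] [ -32.5   14.   -31.5 -104.8  -29.8   36.9] 0.0 [[0.36, -0.23, 0.41], [0.29, -0.14, 0.3]]
[ 0.538 -0.131  0.178] [-28.3   9.6 -29.1 -96.  -25.4  23.8] 0.0 [[0.37, -0.2, 0.45], [0.29, -0.14, 0.33]]
32 10
[ 0.467 -0.14   0.124] [-42.6  15.  -37.3 -99.8 -40.9  44.7] 0.0 [[0.3, -0.27, 0.37], [0.22, -0.17, 0.28]]
[ 0.534 -0.131  0.082] [ -38.9   25.1  -34.1 -111.2  -40.7   55.6] 0.0 [[0.36, -0.29, 0.31], [0.29, -0.16, 0.23]]
[ 0.538 -0.131  0.088] [ -38.    24.2  -33.4 -110.3  -39.7   53.6] 0.0 [[0.36, -0.28, 0.32], [0.3, -
[... 679 characters left out ...]
0.22]]
[ 0.539 -0.131  0.118] [ -39.9   21.6  -37.1 -118.3  -42.    58.8] 0.0 [[0.33, -0.27, 0.33], [0.28, -0.14, 0.25]]
[ 0.539 -0.131  0.148] [ -37.4   16.4  -34.6 -112.8  -37.4   48.9] 0.0 [[0.34, -0.26, 0.38], [0.28, -0.14, 0.28]]
[ 0.539 -0.131  0.178] [ -34.2   11.6  -32.  -106.2  -32.8   38. ] 0.0 [[0.35, -0.24, 0.42], [0.28, -0.14, 0.31]]
[ 0.02, -0.02, 0.02, 0.03, 0.90, 0.27 , 1],
[ 0.05, -0.04, 0.04, 0.04, 1.70, 0.51 , 1],
[ 0.08, -0.06, 0.06, 0.05, 2.41, 0.71 , 1],
[ 0.11, -0.07, 0.09, 0.05, 3.01, 0.86 , 1],
[ 0.14, -0.08, 0.11, 0.07, 3.53, 0.98 , 1],
[ 0.17, -0.09, 0.13, 0.11, 3.95, 1.07 , 1],
[ 0.21, -0.10, 0.16, 0.18, 4.29, 1.11 , 1],
[ 0.24, -0.10, 0.18, 0.29, 4.55, 1.11 , 1],
```

```bash
sed -i 's/^TI,YA,KY=.*/TI,YA,KY=32,5,-.03/' plan.py; python3 - <<'E'
from plan import *
s=sense();q0=np.array(s["joints"]);z0=.085+K[3]
q=[-42,14,-40,-107,-38,49]
for a in((z0,.08,.01),(z0,.0,.01),(z0,0,0),(z0+.09,0,0)):
    P,R=g(*a);q,e=ik(P,R,q,m=1);print(P.round(3),q.round(1),round(e,4))
    if a[1]>0:qp=q
rows(q0,qp,np.arange(1,9)/8)
E
```

```text
[ 0.463 -0.173  0.122] [ -46.3   15.7  -37.3 -101.8  -40.2   45.9] 0.0
[ 0.531 -0.171  0.08 ] [ -42.7   25.7  -33.9 -113.   -40.3   56.7] 0.0
[ 0.536 -0.171  0.088] [ -41.5   24.4  -32.9 -111.7  -38.8   53.7] 0.0
[ 0.536 -0.171  0.178] [-32.3  11.  -27.  -91.6 -28.5  21.7] 0.0
[ 0.02, -0.02, 0.02, 0.23, 0.36, 0.08 , 1],
[ 0.05, -0.04, 0.04, 0.44, 0.66, 0.14 , 1],
[ 0.08, -0.05, 0.07, 0.62, 0.87, 0.18 , 1],
[ 0.11, -0.06, 0.09, 0.80, 1.02, 0.19 , 1],
[ 0.14, -0.08, 0.11, 0.97, 1.09, 0.18 , 1],
[ 0.17, -0.09, 0.13, 1.14, 1.09, 0.14 , 1],
[ 0.21, -0.09, 0.16, 1.33, 1.03, 0.07 , 1],
[ 0.24, -0.10, 0.18, 1.53, 0.90, -0.03 , 1],
```

Emit:
arm_command:
  deltas:
    - [0.02,-0.02,0.02,0.2,0.4,0.1,1]
    - [0.05,-0.04,0.04,0.4,0.7,0.1,1]
    - [0.08,-0.05,0.07,0.6,0.9,0.2,1]
    - [0.11,-0.06,0.09,0.8,1,0.2,1]
    - [0.17,-0.09,0.13,1.1,1.1,0.1,1]
    - [0.24,-0.1,0.18,1.5,0.9,0,1]
    - [0.24,-0.1,0.18,1.5,0.9,0,1]
    - [0.24,-0.1,0.18,1.5,0.9,0,1]

```text
time_s: 7.95
tcp_pos: [0.4621, -0.1727, 0.1194]
ee_rot: [[-0.532, -0.036, 0.846], [-0.015, 0.999, 0.033], [-0.846, 0.005, -0.532]]
wrist_force: [-0.0, -0.3, -0.1]
gripper_width: 0.006
gripper_force: 0.0
```

```bash
python3 - <<'E'
from plan import *
z0=.085+K[3];delta(*g(z0,.08,.01));delta(*g(z0,0,.01))
E
```

```text
t 7.95 [ 0.4621 -0.1727  0.1194] F [-0.  -0.3 -0.1] rv [ 0.005 -0.003 -0.003] d [-0.24 -0.05 -0.08] deg 0.4
t 7.95 [ 0.4621 -0.1727  0.1194] F [-0.  -0.3 -0.1] rv [ 0.005 -0.003 -0.003] d [-0.27 -0.09  7.92] deg 0.4
```

Emit:
arm_command:
  deltas:
    - [0,0,0,0,0,1.5,1]
    - [0,0,0,0,0,3,1]
    - [0,0,0,0,0,4.2,1]
    - [0,0,0,0,0,5.2,1]
    - [0,0,0,0,0,6.2,1]
    - [0,0,0,0,0,6.9,1]
    - [0,0,0,0,0,7.4,1]
    - [0,0,0,0,0,7.4,1]

```text
time_s: 8.62
tcp_pos: [0.5257, -0.1701, 0.08]
ee_rot: [[-0.532, -0.036, 0.846], [-0.015, 0.999, 0.033], [-0.847, 0.005, -0.532]]
wrist_force: [0.7, -1.4, -0.1]
gripper_width: 0.006
gripper_force: 0.0
```

```bash
python3 - <<'E'
from plan import *
z0=.085+K[3];delta(*g(z0));delta(*g(z0+.07))
E
```

```text
t 8.6167 [ 0.5257 -0.1701  0.08  ] F [ 0.7 -1.4 -0.1] rv [ 0.005 -0.002 -0.003] d [-1.22 -0.09  0.43] deg 0.3
t 8.6167 [ 0.5257 -0.1701  0.08  ] F [ 0.7 -1.4 -0.1] rv [ 0.005 -0.002 -0.003] d [-7.14 -0.06 -3.29] deg 0.3
```

Emit:
arm_command:
  deltas:
    - [0,0,0,0,0,0.4,1]
    - [0,0,0,-0.25,0,0.24,1]
    - [0,0,0,-0.5,0,0.08,1]
    - [0,0,0,-0.75,0,-0.08,1]
    - [0,0,0,-1,0,-0.23,1]
    - [0,0,0,-1.25,0,-0.39,1]
    - [0,0,0,-1.25,0,-0.39,1]

```text
time_s: 9.2
tcp_pos: [0.5282, -0.1701, 0.0938]
ee_rot: [[-0.531, -0.036, 0.846], [-0.017, 0.999, 0.032], [-0.847, 0.003, -0.532]]
wrist_force: [-1.6, -1.1, -1.4]
gripper_width: 0.002
gripper_force: 0.9
```

```bash
python3 - <<'E'
from plan import *
z0=.085+K[3];delta(*g(z0));delta(*g(z0+.07))
E
```

```text
t 9.2 [ 0.5282 -0.1701  0.0938] F [-1.6 -1.1 -1.4] rv [ 0.003 -0.002 -0.001] d [ 0.09 -0.09  0.96] deg 0.2
t 9.2 [ 0.5282 -0.1701  0.0938] F [-1.6 -1.1 -1.4] rv [ 0.003 -0.002 -0.001] d [-5.84 -0.07 -2.76] deg 0.2
```

Emit:
arm_command:
  deltas:
    - [0,0,0,-0.6,0,-0.38,1]
    - [0,0,0,-1.4,0,-0.88,1]
    - [0,0,0,-2.2,0,-1.38,1]
    - [0,0,0,-3,0,-1.88,1]
    - [0,0,0,-3.8,0,-2.39,1]
    - [0,0,0,-4.6,0,-2.89,1]
    - [0,0,0,-5.4,0,-3.39,1]
    - [0,0,0,-5.9,0,-3.7,1]

```text
time_s: 9.87
tcp_pos: [0.5276, -0.17, 0.163]
ee_rot: [[-0.532, -0.036, 0.846], [-0.016, 0.999, 0.033], [-0.846, 0.004, -0.532]]
wrist_force: [-1.5, -0.5, -3.5]
gripper_width: 0.006
gripper_force: 1.8
```

```bash
python3 - <<'E'
from plan import *
z0=.085+K[3];delta(*g(z0+.084))
sc=cam("scene");t=cam("top")
a=cv2.resize(sc[0][140:230,300:390],None,fx=5,fy=5,interpolation=cv2.INTER_CUBIC)
b=cv2.resize(t[0][170:245,350:420],None,fx=5,fy=5,interpolation=cv2.INTER_CUBIC)
M=np.zeros((450,800,3),np.uint8);M[:,:450]=a;M[:375,450:800]=b;cv2.imwrite("pics/e.png",M)
E
```

```text
t 9.8667 [ 0.5276 -0.17    0.163 ] F [-1.5 -0.5 -3.5] rv [ 0.004 -0.003 -0.002] d [-1.2  -0.11  0.22] deg 0.3
```

View pics/e.png

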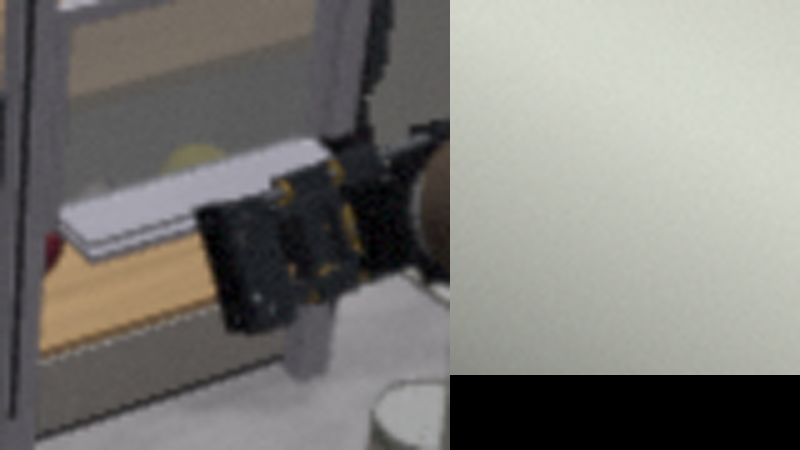

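The lip is up on the fingers, with its lower front-left corner at crop (93,263), and 3.5 N on the fingertips. That was my tenth picture, so from here I measure numerically.

```bash
cat > tri.py <<'E'
from plan import *
s=cam("scene");c=cam("top")
S=lambda x,y:((x+60+.5)/6+300-.5,(y+.5)/6+150-.5)
U=lambda x,y:((x-480+.5)/6+350-.5,(y+.5)/6+170-.5)
def tri(a,b):
    (o1,d1),(o2,d2)=ray(s,a),ray(c,b);A=np.c_[d1,-d2];t=np.linalg.lstsq(A,o2-o1,rcond=None)[0]
    p1,p2=o1+t[0]*d1,o2+t[1]*d2;m=(p1+p2)/2
    k=m-[*K[:2],0];C,Sn=np.cos(K[2]),np.sin(K[2]);return np.array([k[0]*C+k[1]*Sn,-k[0]*Sn+k[1]*C,k[2]]).round(4),np.linalg.norm(p1-p2).round(4)
def wz(px,P): # height by min reprojection (vertical)
    f=lambda z:proj(s,T(K,[(P[0],P[1],z)]))[0]-px
    r=least_squares(lambda z:f(z[0]),[.15]);return r.x.round(4),r.fun.round(2)
E
python3 - <<'E'
from tri import *
print("tip",tri(S(327,107),U(751,160)))
print("lip corner R lower",tri(S(338,283),U(703,340)))
print("init left corner z",wz(np.array(S(42,377)),(-.13,.092)),"right",wz(np.array(S(338,283)),(-.13,-.092)))
print("now left z",wz(np.array([(93.5)/5+299.5,(263.5)/5+139.5]),(-.13,.092)))
print("tip z scene",wz(np.array(S(327,107)),(-.108,-.097)), wz(np.array(S(327,107)),(-.113,-.097)))
im=cv2.imread("pics/sc2.png",0);print(im[162:176,350:372])
E
```

```text
tip (array([-0.1055, -0.0947,  0.1896]), np.float64(0.0035))
lip corner R lower (array([-0.1308, -0.0928,  0.0994]), np.float64(0.0019))
init left corner z (array([0.1006]), array([-0.95, -0.06])) right (array([0.0988]), array([-0.62, -0.08]))
now left z (array([0.1725]), array([-1.22, -0.08]))
tip z scene (array([0.1909]), array([1.58, 0.21])) (array([0.193]), array([2.66, 0.35]))
[[90 87 88 86 87 89 88 87 88 86 84 83 86 85 85 75 75 83 83 83 76 46]
 [87 90 87 86 90 86 88 86 88 89 86 82 83 83 80 77 78 82 83 81 72 34]
 [88 86 88 87 87 87 88 88 89 88 87 82 86 82 82 79 79 83 85 83 74 34]
 [88 85 87 88 87 87 87 84 86 85 85 83 84 82 78 78 79 83 82 81 70 27]
 [87 86 87 86 87 89 87 84 85 88 88 85 80 79 74 73 76 76 74 59 52 27]
 [89 87 87 88 89 88 86 87 85 87 86 83 84 76 46 48 54 51 35 28 21 20]
 [88 88 88 90 89 87 86 87 88 85 86 86 82 76 42 23 19 24  5 13 19 24]
 [87 88 88 86 86 88 86 87 90 87 86 87 83 78 38 11 14 16  9  4 16 23]
 [84 86 89 87 88 87 88 88 89 85 86 85 82 82 44 20  8  8 16 15 22 35]
 [87 86 87 89 86 89 88 85 86 87 84 85 84 78 61 40 16 15 16 23 25 26]
 [87 87 88 87 88 88 88 88 88 84 85 86 83 80 78 68 43 34 35 26 24 28]
 [88 88 87 88 88 89 85 86 86 85 83 80 82 75 79 83 80 79 65 58 43 69]
 [87 88 86 88 87 86 87 87 87 88 84 82 80 77 80 85 84 86 78 59 31 54]
 [87 85 88 88 88 89 90 86 87 86 84 82 81 74 79 87 85 84 79 60 30 55]]
```

```bash
python3 - <<'E'
import cv2,numpy as np
np.set_printoptions(linewidth=200)
print(cv2.imread("pics/sc2.png",0)[160:178,360:382]);print(cv2.imread("pics/top0.png",0)[188:210,388:416])
from tri import *
for x in(-.105,-.108,-.1135):
  for h in(.09,.1):
    P=T(K,[(x,-.097,.093+h),(x,-.117,.093+h),(x,-.126,.093+h)]);print(x,h,proj(s,P).round(1).tolist(),proj(c,P).round(1).tolist())
E
```

```text
[[85 87 83 85 81 72 77 84 82 83 79 56 28 59 89 91 89 90 93 91 89 89]
 [86 87 84 85 80 75 79 84 83 84 77 56 32 59 87 91 89 90 88 89 91 88]
 [84 83 86 85 85 75 75 83 83 83 76 46 31 52 88 91 91 92 90 92 92 91]
 [86 82 83 83 80 77 78 82 83 81 72 34 23 51 87 92 89 90 91 91 92 90]
 [87 82 86 82 82 79 79 83 85 83 74 34 32 50 83 91 91 91 91 93 91 91]
 [85 83 84 82 78 78 79 83 82 81 70 27 23 26 60 89 92 91 94 92 89 88]
 [88 85 80 79 74 73 76 76 74 59 52 27 19 21 52 90 89 91 93 89 89 90]
 [86 83 84 76 46 48 54 51 35 28 21 20 18 23 54 87 92 91 89 88 88 90]
 [86 86 82 76 42 23 19 24  5 13 19 24 26 31 48 83 89 88 89 90 90 91]
 [86 87 83 78 38 11 14 16  9  4 16 23 29 23 33 54 84 94 90 91 91 91]
 [86 85 82 82 44 20  8  8 16 15 22 35 30 26 23 25 57 91 91 90 91 90]
 [84 85 84 78 61 40 16 15 16 23 25 26 21 19 16 26 57 85 88 89 89 89]
 [85 86 83 80 78 68 43 34 35 26 24 28 19 17 34 54 84 91 91 90 90 90]
 [83 80 82 75 79 83 80 79 65 58 43 69 41 56 84 87 90 92 88 89 90 91]
 [84 82 80 77 80 85 84 86 78 59 31 54 83 84 90 89 91 91 89 88 90 90]
 [84 82 81 74 79 87 85 84 79 60 30 55 88 92 91 91 91 91 89 92 90 
[... 2632 characters left out ...]
126 150 151 149 149 151 150 149 151 148]]
-0.105 0.09 [[364.8, 169.4], [370.0, 167.9], [372.3, 167.2]] [[394.8, 197.2], [403.4, 197.7], [407.3, 197.9]]
-0.105 0.1 [[365.2, 166.6], [370.4, 165.0], [372.7, 164.4]] [[395.7, 194.5], [404.4, 195.0], [408.3, 195.2]]
-0.108 0.09 [[365.4, 169.9], [370.6, 168.3], [372.9, 167.6]] [[395.0, 198.2], [403.6, 198.7], [407.4, 198.9]]
-0.108 0.1 [[365.7, 167.0], [371.0, 165.5], [373.3, 164.8]] [[395.9, 195.5], [404.6, 196.0], [408.5, 196.2]]
-0.1135 0.09 [[366.5, 170.7], [371.7, 169.1], [374.0, 168.4]] [[395.2, 200.1], [403.8, 200.5], [407.7, 200.7]]
-0.1135 0.1 [[366.8, 167.8], [372.1, 166.3], [374.4, 165.6]] [[396.1, 197.3], [404.8, 197.8], [408.7, 198.0]]
```

Now back clear: first down 10 mm, then out along the tool axis, and measure lip against pointer directly.

Emit:
arm_command:
  deltas:
    - [0,0,0,0.4,0,0.25,1]
    - [0,0,0,0.85,0,0.53,1]
    - [0,0,0,0.85,0,-0.5,1]
    - [0,0,0,0.85,0,-2,1]
    - [0,0,0,0.85,0,-4,1]
    - [0,0,0,0.85,0,-6,1]
    - [0,0,0,0.85,0,-8,1]
    - [0,0,0,0.85,0,-9,1]

```text
time_s: 10.83
tcp_pos: [0.4469, -0.1736, 0.2045]
ee_rot: [[-0.53, -0.035, 0.847], [-0.016, 0.999, 0.032], [-0.848, 0.003, -0.53]]
wrist_force: [-0.1, 1.2, 0.4]
gripper_width: 0.001
gripper_force: 0.0
```

```bash
python3 - <<'E'
from plan import *
np.set_printoptions(linewidth=220)
st=sense();print(st["tcp_pos"],st["wrist_force"],st["joints"].round(1))
im=np.mean([cam("scene")[0].astype(float).mean(2) for _ in range(4)],0)
np.save("scA.npy",im);print(im[158:192,348:380].round(0).astype(int))
t=cam("top")[0].mean(2);print(t[180:210:2,340:415:3].astype(int))
E
```

```text
[ 0.44694161 -0.17361975  0.20452872] [-0.0933909   1.16828878  0.38454494] [-37.5   1.3 -32.9 -82.5 -33.1  14.6]
[[ 91  90  92 ...  94  94  95]
 [ 93  92  91 ...  95  95  95]
 [ 91  90  89 ...  94  93  95]
 ...
 [138 137 137 ...  34  30  22]
 [136 135 136 ...  35  30  21]
 [138 140 140 ...  33  34  27]]
[[ 87  84  99  99  84  97  98  81  78  84  85  94  95  94  95  94  81  76  72  75  68  76  77  73  71]
 [ 92  84 100  97  98  97  98  89  92  90  90  92  95  95  93  93  83  77  73  74  63  76  75  57  51]
 [ 94  90  92 100  97  95  99  91  93  89  90  95  93  96  95  94  84  75  73  75  64  74  79  42  44]
 [ 91  83  93  98 100  96  98  81  95  84  88  91  93  94  94  89  86  77  76  74  66  73  78  49  89]
 [113 114 112 109 105 103  98  93  94  84  87  91  92  94  92  88  87  76  76  72  73  76  74  78 117]
 [160 162 159 155 149 147 151 146 142 133 121 119 115 112 106 103 101  79  75  67  76  75  63  70  90]
 [157 157 156 156 155 155 155 153 152 152 151 154 157 158 153 149 149 120  78  60  78  78  53  54 102]
 [157 157 156 157 156 154 154 154 154 152 152 151 152 152 154 152 155 158  81  65  76  75  46  44 120]
 [156 157 155 154 152 152 152 150 154 152 153 150 153 153 151 154 155 154  72  46  46  50  46  43 134]
 [158 154 155 155 156 152 152 151 151 154 151 150 153 154 154 154 152 159  76  42  44  48  48  48 125]
 [146 154 156 155 154 154 154 152 154 152 150 152 151 152 151 153 154 155  74  51  48  49  53  87 123]
 [113 109  98 102 100 115 132 142 146 140 144 148 152 152 154 152 152 154  82  55  55  57  53 122 128]
 [140 147 149 147 149 153 157 135 138 121 110 113 108  99  99  99 114 134  86  80  55  52  58 132 135]
 [106 103  97  89  94  94  88  92  94 112 131 142 147 141 145 146 153 155  87  81  74  84 119 129 131]
 [128 126 128 125 125 129 127 131 124 115 110 102 101 100  92  93  94  86  81  77  74  81  78  77  76]]
```

```bash
python3 - <<'E'
from plan import *
import sys
np.set_printoptions(linewidth=250,threshold=sys.maxsize)
im=np.load("scA.npy");print(im[158:190,352:378].round(0).astype(int))
t=np.mean([cam("top")[0].astype(float).mean(2) for _ in range(4)],0);np.save("tpA.npy",t);print(t[186:212,383:412].round(0).astype(int))
c=cam("top");s=cam("scene")
for w in(.08,.085,.09):
    P=T(K,[(-.13,-.092,.085+w),(-.126,-.092,.101+w),(-.097,-.092,.101+w),(-.1135,-.097,.093+w)]);print(w,proj(c,P).round(1).tolist(),proj(s,P).round(1).tolist())
E
```

```text
[[ 91  91  92  90  90  91  90  91  91  90  88  88  85  81  82  86  87  88  86  74  34  43  60  90  94  94]
 [ 92  92  91  91  90  89  92  91  91  90  89  86  84  81  83  87  87  87  83  64  50  83  91  95  94  95]
 [ 91  91  91  92  91  91  91  91  90  89  89  87  83  77  84  88  89  86  82  62  32  61  91  95  93  94]
 [ 90  90  92  92  91  90  90  92  91  89  90  87  85  77  82  89  88  87  82  61  32  57  91  94  94  94]
 [ 90  92  90  89  92  90  91  90  89  87  91  87  87  81  82  88  87  88  80  50  37  57  91  94  94  95]
 [ 91  90  90  90  89  90  90  91  89  87  88  88  84  83  83  87  87  87  77  39  27  56  89  93  93  94]
 [ 90  90  91  91  91  91  90  90  89  85  88  86  85  82  84  87  87  87  76  38  33  52  85  93  93  94]
 [ 91  92  91  90  91  91  91  91  90  89  89  85  82  82  86  88  86  86  74  32  24  31  60  91  96  94]
 [ 91  92  92  91  92  94  96  99 101  92  91  85  78  79  85  82  79  61  53  25  22  27  53  91  94  95]
 [ 92  94  95  98 108 113 127 135 138 120 116  96  54  52  58  55  37  27  26  26  23  29  52  90  95  95]
 [102 110 114 128 143 148 161 
[... 5125 characters left out ...]
76  78  81  82  86  89  94  96  96  96  97  93  92  90]
 [125 125 122 118 108  94  87  78  78  78  77  80  82  85  90  94  97 106 111 119 130 136 138 140 141 141 137 131 130]
 [119 118 108  92  81  81  83  85  90  92  98 104 109 115 124 132 136 138 139 141 142 143 145 146 148 148 149 149 151]]
0.08 [[392.0, 210.2], [393.3, 204.7], [392.2, 195.0], [394.3, 202.7]] [[367.8, 178.6], [367.6, 173.5], [361.8, 169.2], [366.1, 173.5]]
0.085 [[392.5, 208.9], [393.8, 203.3], [392.6, 193.7], [394.7, 201.4]] [[368.0, 177.2], [367.8, 172.1], [362.0, 167.8], [366.3, 172.1]]
0.09 [[392.9, 207.6], [394.2, 202.0], [393.1, 192.3], [395.2, 200.1]] [[368.1, 175.8], [368.0, 170.7], [362.2, 166.4], [366.5, 170.7]]
```

The lip's right end is cleanly visible next to the pointer in the top view. To compare the two properly I'll fit a simple collar-and-cone silhouette to both cameras, together with the lip corner.

```bash
cat > sil.py <<'E'
from plan import *
s=cam("scene");c=cam("top")
I={"s":cv2.imread("pics/sc2.png",0).astype(float),"t":cv2.imread("pics/top0.png",0).astype(float)}
roi={"s":(164,176,361,370),"t":(193,207,393,403)}
bgfg={"s":(83,18),"t":(82,52)};CM={"s":s,"t":c}
def box(x0,x1,y0,y1,z0,z1):return [(x,y,z) for x in(x0,x1) for y in(y0,y1) for z in(z0,z1)]
an=np.linspace(0,2*np.pi,24)
def cov(k,hulls,off):
    r0,r1,c0,c1=roi[k];F=16;m=np.zeros(((r1-r0)*F,(c1-c0)*F),np.uint8)
    for P in hulls:
        u=(proj(CM[k],T(K,P))+off+.5-[c0,r0])*F
        cv2.fillConvexPoly(m,cv2.convexHull((u*16).round().astype(np.int32)),255,shift=4)
    m=cv2.GaussianBlur(m.astype(float)/255,(0,0),.45*F);return cv2.resize(m,(c1-c0,r1-r0),interpolation=cv2.INTER_AREA)
lab=["x","wp","xf","yi","Hc","len","r","osx","osy","otx","oty","wn"]
def res(v,full=False):
    x,wp,xf,yi,H,ln,r=v[:7]/1000;o={"s":v[7:9],"t":v[9:11]};z=.093+wp;wn=v[11]/1000
    hu=[box(xf,-.073,-.128,yi,z-H/2,z+H/2),[(x,-.097,z)]+[(x+r*np.cos(a),-.097-ln,z+r*np.sin(a)) for a in an]]
    e=[]
    for k in"st":
        r0,r1,c0,c1=roi[k];b,f=bgfg[k];d=np.clip((b-I[k][r0:r1,c0:c1])/(b-f),0,1)-cov(k,hu,o[k]);e.append(d.ravel())
    P=[(-.13,-.092,.085+wn)]
    e+=[(proj(s,T(K,P))[0]+o["s"]-[368.5,176.])/.4*.3,(proj(c,T(K,P))[0]+o["t"]-[393.1,207.55])/.4*.3]
    e+=[v[7:11]/.7*.3,[(v[0]+112)/4*.3,(v[3]+100)/2*.3,(v[2]+101)/5*.3,(v[5]-16)/5*.3,(v[6]-6)/2*.3]]
    return np.concatenate(e)
if __name__=="__main__":
    from scipy.optimize import differential_evolution as DE
    b=[(-122,-104),(65,110),(-112,-96),(-103,-96),(6,30),(8,30),(2,10)]+[(-1.5,1.5)]*4+[(75,97)]
    f=lambda v:(res(v)**2).sum()
    for sd in(0,1):
        r=DE(f,b,seed=sd,maxiter=150,popsize=8,tol=1e-6)
        print(dict(zip(lab,r.x.round(1))),round(r.fun,3),"delta",round(r.x[11]-r.x[1],2))
    v0=r.x
    from scipy.optimize import minimize
    for d in(-3,0,3,6,9):
        g_=lambda u:f(np.r_[u[0],u[10]-d,u[1:]])
        m=minimize(g_,np.r_[v0[0],v0[2:]],method="Powell",options=dict(maxiter=30));print(d,round(m.fun,3),m.x.round(1)[:3])
E
timeout 550 python3 sil.py
```

```text
{'x': np.float64(-110.7), 'wp': np.float64(80.3), 'xf': np.float64(-102.5), 'yi': np.float64(-103.0), 'Hc': np.float64(6.0), 'len': np.float64(19.5), 'r': np.float64(5.3), 'osx': np.float64(1.5), 'osy': np.float64(1.0), 'otx': np.float64(0.1), 'oty': np.float64(0.6), 'wn': np.float64(92.3)} 25.072 delta 12.0
{'x': np.float64(-110.5), 'wp': np.float64(78.4), 'xf': np.float64(-102.5), 'yi': np.float64(-103.0), 'Hc': np.float64(6.0), 'len': np.float64(19.6), 'r': np.float64(4.6), 'osx': np.float64(1.5), 'osy': np.float64(0.6), 'otx': np.float64(0.3), 'oty': np.float64(0.3), 'wn': np.float64(90.7)} 25.114 delta 12.22
-3 37.373 [-120.6  -96.  -107.8]
0 38.0 [-118.2  -96.7 -105.7]
3 26.673 [-111.1 -105.7 -101.5]
6 22.144 [-114.4 -109.  -101.6]
9 20.828 [-111.7 -105.9 -102.9]
```

```bash
sed -e 's/x,wp,xf,yi,H,ln,r=v\[:7\]\/1000;/x,wp,xf,yi,H,ln,r=v[:7]\/1000;zc=v[12]\/1000;/' -e 's/z-H\/2,z+H\/2)/z+zc-H\/2,z+zc+H\/2)/' -e 's/\[(v\[0\]+112)/[v[12]\/5*.3,(v[0]+112)/' sil.py > sil2.py
python3 - <<'E'
import re
t=open("sil2.py").read().split('if __name__')[0]
t+='''
from scipy.optimize import minimize
f=lambda v:(res(v)**2).sum()
best=None
for x in(-116,-109):
  for wp in(80,86,92):
    for zc in(0,6):
      v=np.array([x,wp,-102,-100,14,16,6,0,0,0,0,88,zc],float)
      m=minimize(f,v,method="Powell",options=dict(maxiter=12,ftol=1e-4))
      print(x,wp,zc,round(m.fun,2),m.x.round(1).tolist(),"d",round(m.x[11]-m.x[1],1))
      if best is None or m.fun<best.fun:best=m
v=best.x;n=[(r[1]-r[0])*(r[3]-r[2]) for r in roi.values()];e=res(v)
x,wp=v[0],v[1]
for k,q in zip("st",(e[:n[0]],e[n[0]:sum(n)])):
    r0,r1,c0,c1=roi[k];print((q.reshape(r1-r0,-1)*100).round().astype(int));print(((np.clip((bgfg[k][0]-I[k][r0:r1,c0:c1])/(bgfg[k][0]-bgfg[k][1]),0,1))*100).round().astype(int))
np.save("v.npy",v)
'''
open("sil2.py","w").write(t)
E
timeout 570 python3 sil2.py
```

```text
-116 80 0 21.07 [-108.7, 87.8, -101.0, -112.3, 0.0, 15.3, 14.4, 0.2, 1.0, 0.1, -0.5, 90.8, -10.0] d 3.1
-116 80 6 20.35 [-111.5, 85.6, -102.8, -102.8, -0.0, 18.9, 6.5, 1.4, 1.4, -0.2, 1.4, 94.5, -4.3] d 8.9
-116 86 0 20.32 [-114.1, 88.1, -103.9, -103.0, 0.0, 18.0, 6.6, 1.3, 1.6, -0.4, 1.2, 94.7, -6.0] d 6.6
-116 86 6 21.91 [-100.8, 83.2, -101.0, -110.8, -0.1, 16.4, 13.8, 0.8, 0.7, 0.3, 0.7, 92.1, -4.9] d 8.8
-116 92 0 20.52 [-112.7, 87.9, -103.2, -102.6, -0.0, 17.3, 6.9, 1.4, 1.6, -0.2, 1.5, 95.0, -5.7] d 7.1
-116 92 6 20.61 [-111.5, 84.4, -103.5, -103.6, -0.4, 19.5, 5.7, 1.4, 1.6, -0.5, 1.3, 94.8, -2.7] d 10.4
-109 80 0 21.15 [-108.9, 88.4, -102.1, -113.0, -0.0, 15.1, 14.4, 0.1, 1.0, 0.1, -0.3, 91.2, -10.0] d 2.8
-109 80 6 22.08 [-108.6, 85.7, -101.0, -104.1, -1.8, 17.3, 11.9, 1.6, 1.1, -0.2, 0.3, 92.1, -6.1] d 6.4
-109 86 0 20.3 [-113.5, 87.9, -103.3, -102.9, 0.0, 17.6, 6.6, 1.3, 1.4, -0.2, 1.4, 94.5, -6.2] d 6.6
-109 86 6 21.05 [-107.2, 85.0, -101.4, -104.1, -0.0, 17.0, 13.3, 1.2, 0.5, 0.0, 0.1, 90.8, -7.2] d 5.8
-109 92 0 17.2 [-112.3, 87.0, -101.8, -103.9, -0.0, 17.6, 1.1, 1.3, 
[... 1581 characters left out ...]
4  29  32]
 [  0  -1  -6 -15 -23 -30 -36 -42  11  20]
 [  0   0  -2  -4  -8 -12 -18 -22  40 -26]]
[[  0   0   3  33  23   0   0   0   0   0]
 [  0   0  17  40  10   0   0   0   0   0]
 [  0   0  27  63  50  53  70  50  37  40]
 [  0   0  20  63 100 100 100  83 100  93]
 [  0   0   7  53 100 100 100 100 100  97]
 [  0   0  17  77 100 100 100 100 100 100]
 [  0   0  30  77 100 100 100 100 100  97]
 [  0   3  20  47  87  97 100  97  97  83]
 [  0   0   0   0  50  83  87  80  77  90]
 [  3   7  30  63  67  67  70  77  70  77]
 [ 10   0   7  37  43  63  77  80  83  80]
 [  0   0   0   0   0   7  37  67  77  83]
 [  0   0   0   0   0   0   0   0  60  67]
 [  0   0   0   0   0   0   0   3  73  10]]
```

```bash
python3 - <<'E'
t=open("sil.py").read().split("lab=")[0]
t=t.replace('"s":(164,176,361,370),"t":(193,207,393,403)','"s":(164,176,362,369),"t":(194,206,394,402)').replace('"s":(83,18),"t":(82,52)','"s":(82,42),"t":(79,57)')
t+='''
from scipy.optimize import minimize
WN=.088
O={k:np.array(o)-proj(CM[k],T(K,[(-.13,-.092,.085+WN)]))[0] for k,o in(("s",(368.5,176.)),("t",(393.1,207.5)))}
print(O)
def res(v,x,d,maps=False):
    xf,yi,H,ln,r,xb=v/1000;z=.093+WN-d/1000
    if not(.008<H<.022 and .008<ln<.03 and .002<r<.009 and xb>xf+.002 and -.108<yi<-.094 and -.112<xf<-.096): return 1e3
    hu=[box(xf,xb,-.128,yi,z-H/2,z+H/2),[(x,-.097,z)]+[(x+r*np.cos(a),-.097-ln,z+r*np.sin(a)) for a in an]]
    e=0;M=[]
    for k in"st":
        r0,r1,c0,c1=roi[k];b,f=bgfg[k];D=np.clip((b-I[k][r0:r1,c0:c1])/(b-f),0,1);C=cov(k,hu,O[k]);e+=((D-C)**2).sum();M+=[D,C]
    return M if maps else e
print("d:  x=-105 .. ")
for x in(-108,-110,-112,-114,-117):
    row=[]
    for d in(0,2,4,6,8,10,12):
        row.append(min(minimize(lambda v:res(v,x/1000,d),np.array(v0,float),method="Nelder-Mead",options=dict(maxiter=150)).fun for v0 in([-102,-100,14,16,5,-92],[-105,-98,12,14,6,-85])))
    print(x,np.round(row,2))
'''
open("sil3.py","w").write(t)
E
timeout 570 python3 sil3.py
```

```text
{'s': array([ 0.42730659, -0.37514481]), 't': array([ 0.35317317, -0.63859279])}
d:  x=-105 .. 
-108 [15.84 12.85 10.86  9.96 11.28 11.63 11.9 ]
-110 [15.76 12.84 10.86  7.93 10.07  9.44 10.86]
-112 [15.49 12.39  7.44  8.04  7.64  8.52 11.68]
-114 [12.58 10.19  6.43  5.84  6.87 10.26 12.85]
-117 [ 9.28  7.18  5.94  7.44  8.05 11.66 18.33]
```

The fit is best at pointer depth x ≈ -114 mm (the lip's mid-depth) with the lip about 5.5 mm too high. I'll press the lip down past the mark from above, then lift again from below to a TCP height 5.5 mm under the first lift. Same tool contact as before, so the height repeats.

```bash
python3 - <<'E'
from plan import *
R=Rt(32,K[2]+np.radians(5))@np.diag([-1,-1,1]);q=np.array(sense()["joints"])
for kx,z in((-.215,.235),(-.130,.225),(-.130,.19),(-.215,.235)):
    P=T(K,[(kx,-.01,z)])[0];q,e=ik(P,R,q,m=1);print(P.round(4),q.round(1),e.round(4));delta(P,R)
E
```

```text
[ 0.4548 -0.1461  0.235 ] [-27.2  -3.9 -32.5 -75.  -25.3  -0. ] 0.0
t 11.6833 [ 0.4478 -0.1735  0.2034] F [ 0.5 -0.4 -1.1] rv [ 0.004 -0.002 -0.003] d [-3.09  2.72 -1.  ] deg 0.3
[ 0.5397 -0.1507  0.225 ] [-22.8   4.8 -25.3 -78.4 -21.2   1.4] 0.0
t 11.6833 [ 0.4478 -0.1735  0.2034] F [ 0.5 -0.4 -1.1] rv [ 0.004 -0.002 -0.003] d [-6.75  1.96  6.7 ] deg 0.3
[ 0.5397 -0.1507  0.19  ] [-28.3   8.9 -27.  -90.1 -25.3  17.3] 0.0
t 11.6833 [ 0.4478 -0.1735  0.2034] F [ 0.5 -0.4 -1.1] rv [ 0.004 -0.002 -0.003] d [-3.78  1.94  8.56] deg 0.3
[ 0.4548 -0.1461  0.235 ] [-27.2  -3.9 -32.5 -75.  -25.3  -0. ] 0.0
t 11.6833 [ 0.4478 -0.1735  0.2034] F [ 0.5 -0.4 -1.1] rv [ 0.004 -0.002 -0.003] d [-3.09  2.72 -1.  ] deg 0.3
```

Emit:
arm_command:
  deltas:
    - [0,0,0,-1,0.9,-0.3,1]
    - [0,0,0,-2,1.8,-0.7,1]
    - [0,0,0,-3.1,2.5,-1,1]
    - [0,0,0,-4,2.3,1,1]
    - [0,0,0,-4.9,2.2,3,1]
    - [0,0,0,-5.9,2,5,1]
    - [0,0,0,-6.75,2,6.7,1]
    - [0,0,0,-6.75,2,6.7,1]

```text
time_s: 12.35
tcp_pos: [0.5424, -0.1501, 0.2249]
ee_rot: [[-0.531, -0.037, 0.846], [-0.015, 0.999, 0.034], [-0.847, 0.005, -0.531]]
wrist_force: [0.6, -0.1, -0.3]
gripper_width: 0.006
gripper_force: 0.0
```

Emit:
arm_command:
  deltas:
    - [0,0,0,0.34,0,0.21,1]
    - [0,0,0,0.68,0,0.42,1]
    - [0,0,0,1.02,0,0.64,1]
    - [0,0,0,1.36,0,0.85,1]
    - [0,0,0,1.53,0,0.96,1]
    - [0,0,0,1.7,0,1.06,1]

```text
time_s: 12.85
tcp_pos: [0.5393, -0.1502, 0.2054]
ee_rot: [[-0.531, -0.036, 0.847], [-0.015, 0.999, 0.032], [-0.847, 0.004, -0.531]]
wrist_force: [-1.8, 1.1, 3.4]
gripper_width: -0.0
gripper_force: 1.3
```

Emit:
arm_command:
  deltas:
    - [0,0,0,0.2,0,0.12,1]
    - [0,0,0,0.4,0,0.25,1]
    - [0,0,0,0.6,0,0.38,1]
    - [0,0,0,0.8,0,0.5,1]
    - [0,0,0,1.02,0,0.64,1]
    - [0,0,0,1.02,0,0.64,1]

```text
time_s: 13.35
tcp_pos: [0.5395, -0.1503, 0.1923]
ee_rot: [[-0.532, -0.035, 0.846], [-0.014, 0.999, 0.032], [-0.847, 0.005, -0.532]]
wrist_force: [-0.9, -0.2, 2.0]
gripper_width: 0.005
gripper_force: 0.6
```

Emit:
arm_command:
  deltas:
    - [0,0,0,-0.5,0,-0.4,1]
    - [0,0,0,-1.3,0,-0.9,1]
    - [0,0,0,-2,0,-2.5,1]
    - [0,0,0,-2,0,-5,1]
    - [0,0,0,-2,0,-8,1]
    - [0,0,0,-2,0,-11,1]
    - [0,0,0,-2,0,-12,1]

```text
time_s: 13.93
tcp_pos: [0.4467, -0.1537, 0.2755]
ee_rot: [[-0.53, -0.036, 0.848], [-0.017, 0.999, 0.031], [-0.848, 0.002, -0.53]]
wrist_force: [-0.4, 0.3, -0.3]
gripper_width: 0.009
gripper_force: 0.0
```

```bash
python3 - <<'E'
from plan import *
R=Rt(32,K[2]+np.radians(5))@np.diag([-1,-1,1]);q=np.array(sense()["joints"])
# lift pose reference: TCP (.5276,-.170,.163); under pose 22 mm lower than new lip; pre-pose 9cm back along z
E=np.array([.5276,-.170,.132]);pre=E-R[:,2]*.085
for P in(pre,E,E+[0,0,.0255]):
    q,e=ik(P,R,q,m=1);print(P.round(4),q.round(1),e.round(4));delta(P,R)
im=np.mean([cam("scene")[0].astype(float).mean(2) for _ in range(3)],0);print(im[166:186:1,346:372].round().astype(int)[:, ::2])
E
```

```text
[ 0.4556 -0.1724  0.177 ] [-40.4   5.9 -34.2 -89.8 -34.8  25.5] 0.0
t 13.9333 [ 0.4467 -0.1537  0.2755] F [-0.4  0.3 -0.3] rv [ 0.003  0.    -0.   ] d [ 7.91 -1.92  5.91] deg 0.2
[ 0.5276 -0.17    0.132 ] [ -38.2   17.   -30.9 -102.8  -34.1   39.5] 0.0
t 13.9333 [ 0.4467 -0.1537  0.2755] F [-0.4  0.3 -0.3] rv [ 0.003  0.    -0.   ] d [ 7.91 -1.95 14.41] deg 0.2
[ 0.5276 -0.17    0.1575] [-35.4  13.2 -29.1 -96.9 -31.2  30.1] 0.0
t 13.9333 [ 0.4467 -0.1537  0.2755] F [-0.4  0.3 -0.3] rv [ 0.003  0.    -0.   ] d [ 5.75 -1.94 13.06] deg 0.2
[[ 91  93  92  91  93  89  31  10  13  20  42  49  33]
 [ 93  93  92  92  92  92  44  14  12  19  31  37  33]
 [ 92  92  93  92  93  93  53  11  10  18  27  32  36]
 [ 93  93  92  92  92  93  73  13  10  10  26  34  34]
 [ 95  92  93  92  93  92  81  13  12  11  21  36  34]
 [ 95  92  92  94  96 104 106  23  12  16  25  37  33]
 [102  92  95 100 117 137 133  39   6  19  20  36  38]
 [107  99 112 130 152 164 165  58   7  11  17  31  33]
 [114 124 147 163 168 169 167  79   7   9  18  30  36]
 [147 157 172 169 169 169 168  95   7  11  16  28  34]
 [167 167 168 168 169 169 169 120  17  10  20  28  34]
 [169 168 168 168 168 169 168 139  18   7  14  25  36]
 [169 168 168 167 167 167 168 153  21  11  13  21  38]
 [167 168 167 168 168 167 162 142  25   6   9  22  54]
 [168 168 167 168 162 158 118 119  42  12   9  19  43]
 [169 168 164 162 131 118 134 155  63   6  14  18  32]
 [168 163 149 114 130 146 159 120  49  13  12  14  28]
 [158 119 124 139 158 142 102  91  55  13  22  17  23]
 [118 136 157 153 109  98  88  74  67  20  32  15  26]
 [147 160 128 105  93  83  82  80  76  18  35  13  23]]
```

Emit:
arm_command:
  deltas:
    - [0,0,0,1.8,-0.5,0.8,1]
    - [0,0,0,4,-1,1.5,1]
    - [0,0,0,6,-1.5,3,1]
    - [0,0,0,7.9,-1.95,5,1]
    - [0,0,0,7.9,-1.95,7,1]
    - [0,0,0,7.9,-1.95,9.5,1]
    - [0,0,0,7.9,-1.95,12,1]
    - [0,0,0,7.9,-1.95,14.2,1]

```text
time_s: 14.75
tcp_pos: [0.5291, -0.171, 0.1283]
ee_rot: [[-0.534, -0.033, 0.845], [-0.012, 0.999, 0.031], [-0.845, 0.006, -0.534]]
wrist_force: [0.0, 0.5, 0.2]
gripper_width: 0.007
gripper_force: 0.0
```

```bash
python3 - <<'E'
from plan import *
R=Rt(32,K[2]+np.radians(5))@np.diag([-1,-1,1])
delta([.5276,-.170,.132],R);delta([.5276,-.17,.1575],R)
E
```

```text
t 14.75 [ 0.5291 -0.171   0.1283] F [0.  0.5 0.2] rv [ 0.003 -0.005 -0.006] d [-0.23  0.11 -0.32] deg 0.5
t 14.75 [ 0.5291 -0.171   0.1283] F [0.  0.5 0.2] rv [ 0.003 -0.005 -0.006] d [-2.39  0.12 -1.68] deg 0.5
```

Emit:
arm_command:
  deltas:
    - [0,0,0,-0.4,0,-0.4,1]
    - [0,0,0,-0.8,0.1,-0.7,1]
    - [0,0,0,-1.2,0.1,-0.95,1]
    - [0,0,0,-1.6,0.1,-1.2,1]
    - [0,0,0,-1.9,0.1,-1.37,1]
    - [0,0,0,-2.1,0.1,-1.5,1]
    - [0,0,0,-2.1,0.1,-1.5,1]

```text
time_s: 15.33
tcp_pos: [0.5259, -0.1693, 0.156]
ee_rot: [[-0.533, -0.035, 0.845], [-0.015, 0.999, 0.032], [-0.846, 0.004, -0.533]]
wrist_force: [0.1, -1.2, -2.6]
gripper_width: 0.005
gripper_force: 1.0
```

```bash
python3 - <<'E'
from plan import *
R=Rt(32,K[2]+np.radians(5))@np.diag([-1,-1,1])
delta([.5276,-.17,.1575],R)
E
```

```text
t 15.3333 [ 0.5259 -0.1693  0.156 ] F [ 0.1 -1.2 -2.6] rv [ 0.003 -0.004 -0.003] d [-0.21 -0.07  0.06] deg 0.3
```

Emit:
arm_command:
  deltas:
    - [0,0,0,-0.1,0,0,1]
    - [0,0,0,-0.2,0,0,1]
    - [0,0,0,-0.2,0,0,1]

```text
time_s: 15.58
tcp_pos: [0.5263, -0.1692, 0.1578]
ee_rot: [[-0.533, -0.035, 0.845], [-0.015, 0.999, 0.031], [-0.846, 0.004, -0.533]]
wrist_force: [-3.3, -1.1, -3.3]
gripper_width: 0.007
gripper_force: 1.8
```

```bash
python3 - <<'E'
from plan import *
R=Rt(32,K[2]+np.radians(5))@np.diag([-1,-1,1])
delta([.5276,-.17,.1575],R)
E
```

```text
t 15.5833 [ 0.5263 -0.1692  0.1578] F [-3.3 -1.1 -3.3] rv [ 0.003 -0.004 -0.003] d [-0.04 -0.08  0.12] deg 0.3
```

Within half a millimetre of the target. Back clear the same way, further out so the cameras see the lip end, and measure.

Emit:
arm_command:
  deltas:
    - [0,0,0,0.4,0,0.25,1]
    - [0,0,0,0.85,0,0.53,1]
    - [0,0,0,0.85,0,-0.5,1]
    - [0,0,0,0.85,0,-2,1]
    - [0,0,0,0.85,0,-4,1]
    - [0,0,0,0.85,0,-6,1]
    - [0,0,0,0.85,0,-8,1]
    - [0,0,0,0.85,0,-9,1]

```text
time_s: 16.25
tcp_pos: [0.4459, -0.1717, 0.2016]
ee_rot: [[-0.528, -0.037, 0.848], [-0.017, 0.999, 0.033], [-0.849, 0.003, -0.529]]
wrist_force: [0.7, 0.5, -0.2]
gripper_width: 0.002
gripper_force: 0.0
```

```bash
python3 - <<'E'
from plan import *
import sys
np.set_printoptions(linewidth=250,threshold=sys.maxsize)
st=sense();print(st["time_s"],st["tcp_pos"],st["wrist_force"])
im=np.mean([cam("scene")[0].astype(float).mean(2) for _ in range(4)],0);print(im[164:184,358:378].round(0).astype(int))
t=np.mean([cam("top")[0].astype(float).mean(2) for _ in range(4)],0);print(t[190:213,386:405].round(0).astype(int))
E
```

```text
16.25 [ 0.44594924 -0.17171759  0.2015925 ] [ 0.72628871  0.48479979 -0.24818594]
[[ 90  90  89  86  88  84  84  82  83  88  89  88  78  40  34  51  88  95  94  94]
 [ 92  90  91  89  87  85  81  83  86  87  87  85  75  30  26  30  59  91  94  94]
 [ 91  91  91  88  87  84  77  79  84  83  78  62  53  28  22  26  53  90  95  94]
 [ 91  90  90  89  87  79  51  52  60  54  38  29  27  21  20  25  53  91  94  93]
 [ 96  97  98  93  88  80  44  20  25  23  16  15  22  28  26  31  52  87  92  93]
 [122 134 135 115 107  89  45  14   8  12   9  14  17  23  30  28  34  59  90  96]
 [156 163 169 164 157 127  75  29  12   8  15  16  22  30  34  28  27  31  58  91]
 [166 167 168 167 167 159 130  77  31  18  20  23  27  25  24  21  20  28  59  90]
 [167 166 167 168 168 167 163 141  88  56  43  29  28  36  19  25  38  58  88  94]
 [167 168 167 168 168 167 167 163 152 123  83  61  48  72  46  57  87  90  93  95]
 [168 167 167 167 166 165 165 165 162 151 117  72  31  56  86  91  94  93  93  93]
 [165 165 165 166 165 162 160 160 150 128  99  65  34  56  90  94  94  92  92  87]
 [165 164 160 159 159 
[... 1760 characters left out ...]
52 151 152 153 138 100  77  82  82  79  69  64  57  52  50  52  51]
 [142 144 145 148 148 152 142 113  82  84  85  84  84  83  74  57  54  64  65]
 [112 115 122 128 132 137 129 101  82  84  84  84  84  84  73  56  69  94 104]
 [116 114 116 115 111 112 100  84  84  85  84  83  84  84  70  59  79 113 124]
 [149 152 154 153 154 155 132  93  84  83  84  83  82  80  72  67  76  84  85]
 [133 139 140 143 146 147 127  92  84  80  78  76  76  77  77  76  78  78  77]
 [ 95  93  94  87  87  89  83  80  78  77  78  78  79  79  80  81  84  88  92]
 [104  99  94  83  78  78  78  80  82  84  88  91  96  98 104 107 113 122 128]
 [108  98  91  83  85  90  95 100 105 111 119 125 128 130 135 135 136 138 140]]
```

```bash
python3 -c "
from station import finish_job
print(finish_job())"
```

```text
the job is handed in; nothing more can be done
None
```

I handed the job in with the window raised and the lip about level with the pointer tip, to within my measuring error of about 2–3 mm. The gripper is about 8 cm clear, touching nothing. The first push went roughly 5–6 mm too high, so I pressed the lip down from above and pushed it up again from below. During an earlier approach a finger briefly pushed the lip's front with about 17 N.

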